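Unplug the vacuum manifold and zero its gauge

ROBOT

A 6-joint arm with a two-finger parallel gripper is mounted at the origin on the work surface. World frame = base frame: x ahead of the robot, y to its left, z up, the work surface at z = 0. Lengths are in m, angles in rad, forces in N, time in s.
With the tool pointing down it reaches from about 0.3 to 0.775 m from the base axis. Payload 14.6 kg.
Tool frame: the origin (TCP) lies on the centre line of the jaws, within the pads' length; the fingertips stand 8 mm ahead of it and the grasp point (between the pads) lies 11 mm behind it (tips_ahead is the distance from the TCP to the fingertips, in m); x points along the fingers, z is the direction in which the jaws open and shut, and the axes are right-handed (so a half turn about x gives the same grasp; the last joint's range is limited). The gripper opens to 85 mm and grips with 20 to 120 N. Pads are 22 mm wide; open, the fingers measure 114 mm over their backs; the gripper's body (76 mm by 85 mm) begins 54 mm behind the grasp point. The pads swing forward as they close: fully open they stand 13 mm farther back than shut.
Start: joints at [1.234, 0.3, 1.521, -0, 1.321, -0.067], TCP at [0.147, 0.53, 0.239] pointing down, gripper open.
Joint ranges: [-3.03, 3.03], [-0.79, 2.21], [0.23, 2.52], [-1.04, 4.18], [0, 3.07], [-2.55, 2.55]. Speed limits (rad/s): [2.22, 2.22, 2.57, 3.14, 3.14, 3.14].

INTERFACE

Orientations are given as a unit quaternion [w, x, y, z].
In Python, from cell import * gives the robot as it stands.
- The arm moves only by the shell command python3 -m jog 'ROWS'. ROWS is JSON, a list of rows, each a list of 5 numbers: the shift along the world's x, y, z in m, then the turn about the world's z in degrees, then the opening, from 0 (shut) to 1 (fully open). A call has 1 to 12 rows; each row is the pose to reach, as a shift and turn from the pose commanded when the call began; what a row does not reach only later rows make up. A row lasts 1/10 s, in which the tool goes at most 50 mm and 8.59 degrees, less where a joint would pass 70% of its speed; a pose out of reach is approached as far as the arm can. A call with a gripper value outside its range is refused whole. The fingers move at their own pace and stop on an object; the grip force is fixed at half the most. Time passes only in rows, so rows that repeat a pose let the fingers close. It gives the time, the measured TCP pose, the force and the opening at its end, in the units of the state.
- get_state(): the state, without advancing time (a new reading comes with each control period).
- camera(name): name is "side" or "top" or "wrist"; returns a dict with "frame" (480x640x3 uint8, blue, green, red), "depth" (480x640 float32, m along the optical axis (not along the pixel's ray), 0 where there is no reading), "fx", "fy", "cx", "cy" (pixels), "position" and "orientation" of the camera in the world. Camera axes: x right, y up, looking along -z (the intrinsics and any distortion apply to the point x, -y, -z); pixel columns grow to the right and rows downward; lengths in m; the calibration is good to about 2 mm. A picture is of the moment at which its call begins.
- hand_in(): hands the job in, once; it reports no verdict.
The state is a dict: "time": time; "q": joint angles; "qd": joint speeds; "tau": joint torques, N m; "position": TCP position; "ee_rot": TCP orientation; "force": force on the tool from outside, world axes, zero at the start; "moment": the same for the moment, N m; "gripper_width": finger opening in m.
Only numpy, scipy, OpenCV 4.12 (cv2) and the standard library are available. Lean on these libraries where they do the work, as an engineer would, in place of code of your own. Each camera call takes 0.05 s, during which the arm holds its last target.

TASK

The leak test is over: ease every bung out of the vacuum manifold by rocking it side to side while pulling it straight up, without heaving the manifold up off its soft mounts (6 mm at the very most), and put all the bungs inside the blue tray. Once all the ports are open, take the red stylus and with its tip press the recessed zero button on the gauge fully in and hold it there for a good second, then put the stylus back, lying on its black mat. Leave the other things on the bench where they are.

Things in the scene. Friction and masses are not known exactly. Their poses are not given: they have to be found in the camera images.
- manifold (a joint): lift (m) of the vacuum manifold on its soft mounts, 0 at rest; over 0.006 fails. An aluminium block 90 x 290 mm, top 64 mm above the bench, with three ports in a row along its y, 95 mm apart, thin blue lines between. It only rises straight up: from a pull of about 8 N, then 1 mm more per 1 N
- bung_a_center (a point): orange bung of port a (may be absent), 60 g, half-way up. 74 mm tall: from the foot a round shank 26 mm across, 26 mm long; a flange 34 mm across, 4 mm thick; a flat wing grip 40 mm (x) x 18 mm (y), 44 mm tall. z runs from foot to wing; the foot is 37 mm below this point. Plugged, it stands upright, foot 20 mm below the mouth and flange 6 mm above the block, with play to rock about 0.2 rad any way
- bung_b_center (a point): yellow bung of port b (may be absent), 60 g, half-way up. 74 mm tall: from the foot a round shank 26 mm across, 26 mm long; a flange 34 mm across, 4 mm thick; a flat wing grip 40 mm (x) x 18 mm (y), 44 mm tall. z runs from foot to wing; the foot is 37 mm below this point. Plugged, it stands upright, foot 20 mm below the mouth and flange 6 mm above the block, with play to rock about 0.2 rad any way
- bung_c_center (a point): green bung of port c (may be absent), 60 g, half-way up. 74 mm tall: from the foot a round shank 26 mm across, 26 mm long; a flange 34 mm across, 4 mm thick; a flat wing grip 40 mm (x) x 18 mm (y), 44 mm tall. z runs from foot to wing; the foot is 37 mm below this point. Plugged, it stands upright, foot 20 mm below the mouth and flange 6 mm above the block, with play to rock about 0.2 rad any way
- port_a (a point): centre of the mouth of port a at the manifold's top face (world z 0.064); z up, y along the row. A straight pull on a bung takes 20 to 30 N, which heaves the manifold; while rocked about 0.15 rad to each side, pivoting about 10 mm below the mouth, it comes up 1 to 2 mm a stroke with far less. Held still it sticks again
- port_b (a point): centre of the mouth of port b at the manifold's top face (world z 0.064); z up, y along the row. Four sprung rubber pads, 4 to 16 mm below the mouth, grip the shank; a bung raised by 16 mm is free
- port_c (a point): centre of the mouth of port c at the manifold's top face (world z 0.064); z up, y along the row. Same as the other two ports
- tray: fixed blue bung tray, 130 mm (x) x 200 mm (y) outside, walls 5 mm thick and 35 mm high, floor 5 mm thick; origin at the centre of its underside, on the bench
- mat: fixed black rubber mat where the stylus belongs, 110 mm (x) x 180 mm (y), 3 mm thick; origin at the centre of its underside, on the bench
- stylus_center (a point): stylus tool, 60 g: the centre of its red handle, a bar 95 mm long (x axis) x 18 mm wide (y) x 20 mm high (z); it lies flat. A steel pin 8 mm across and 65 mm long runs on from the handle's front end along +x, on the handle's middle line
- stylus_tip (a point): end of the stylus pin, 112.5 mm from the handle's centre along the stylus' +x
- gauge: fixed white vacuum gauge, a box 100 mm deep (x) x 140 mm wide (y) x 110 mm high; origin at the centre of its underside. Its front (dark display, blue-framed recess) faces its own -x, so the button is pressed along the gauge's +x, level. A blue line on its top runs back from above the recess
- recess_mouth (a point): centre of the mouth of the square recess (24 x 24 mm, blue frame) in the gauge's upright front face, 55 mm above the bench; the button's face lies 15 mm inside
- button_face (a point): centre of the orange button's face, 19 mm across, at the bottom of the recess; moves in with the button
- zero_button (a joint): how far (m) the zero button is pressed: 0 out, 0.008 fully in (a hard stop). Springs back; 1.4 N to start, about 5 N fully in. It counts as pressed beyond 0.0055. The reading is noisy by about 1 mm
- tape_roll: bystander, to be left alone: cardboard tape roll lying flat, 90 mm across, 30 mm high; origin under its centre
- glue_jar: bystander, to be left alone: amber jar, 64 mm across, 85 mm high; origin under its centre
- insole_blank: bystander, to be left alone: flat blue insole blank, 245 x 90 x 8 mm; origin under its centre
- sand_drum: bystander, to be left alone: copper-coloured upright drum, 56 mm across, 55 mm high; origin under its centre
- sand_block: bystander, to be left alone: cork block 60 x 110 x 35 mm; origin under its centre
- spreader: bystander, to be left alone: spatula, some 200 mm long; origin under its centre
Mind the look-alikes: they are no part of the job. Leave any pink or purple look-alike of the part that bears bung_a_center alone. There is more than one size of the part that bears stylus_center; the job needs the larger.

How it is judged:
By the outcome, as a careful person would: the job done as asked, in the order asked, and still so for the second after the job is handed in, with the robot touching nothing.
Of bung_a, bung_b, bung_c only 2 to 3 are there at a start; the rules pass over those that are not, and their reading is None.
At some moment in a run one of stylus may be knocked a few centimetres aside while the robot is not near it.
Once in a run the grip may slacken for a moment while it holds something.
It also fails if it takes over 210 s, if anything falls off the work surface, if the arm or the gripper's body presses on something with over 40 N, if the wrist force passes 120 N, or if a joint passes its speed limit or range.

## Working session

There is one attempt and no reset: what is moved stays moved. The work goes in short steps, Python scripts to look and compute and a shell command to move; the robot and the scene stay as the last step left them, time stands still between calls to the robot, and variables do not carry over. Pictures are saved under pics/ and viewed, and the job is handed in when it is done.

```bash
ls; mkdir -p pics; python3 - <<'E'
from cell import *
import cv2
s=get_state()
print({k:s[k] for k in s})
for n in ["side","top","wrist"]:
    c=camera(n); cv2.imwrite(f"pics/{n}0.png",c["frame"]); print(n,c["fx"],c["fy"],c["cx"],c["cy"],c["position"],c["orientation"],[k for k in c])
E
```

```text
pics
{'time': 0.0, 'q': array([ 1.23435008e+00,  3.00500438e-01,  1.52163260e+00, -1.67251890e-05,
        1.32070940e+00, -6.66461592e-02]), 'qd': array([-0.00173465, -0.0010364 , -0.00112154,  0.00043293, -0.00051759,
       -0.00119257]), 'tau': array([-6.05625082e-04, -5.43497658e+01, -3.61800635e+01, -1.01014682e-04,
        3.94122457e-03,  5.22707552e-06]), 'position': array([0.14654595, 0.52986209, 0.23868343]), 'ee_rot': array([ 0.56233651, -0.4284612 ,  0.56306753,  0.42796449]), 'force': array([ 0.28125105,  0.20617471, -0.65702831]), 'moment': array([-0.01220119, -0.03170098,  0.01932937]), 'gripper_width': 0.08576990758197157}
side 555.0691471512168 555.0691471512168 314.5815070750011 251.06755409629736 [0.35701951 1.06912173 0.81555486] [-0.05415901 -0.0351622   0.47285246  0.87877242] ['frame', 'depth', 'fx', 'fy', 'cx', 'cy', 'position', 'orientation']
top 459.59516757913815 459.59516757913815 324.2889449757386 235.6659169639738 [ 0.36936121 -0.01058125  1.09975745] [-0.70112383 -0.04143465  0.0634267   0.70900324] ['frame', 'depth', 'fx', 'fy', 'cx', 'cy', 'position', 'orientation']
wrist 400.72883743641 400.72883743641 323.6676813828153 227.74780142356738 [0.07518659 0.54919197 0.37349393] [ 0.78749307 -0.11672341 -0.08862282  0.59864539] ['frame', 'depth', 'fx', 'fy', 'cx', 'cy', 'position', 'orientation']
```

View pics/top0.png

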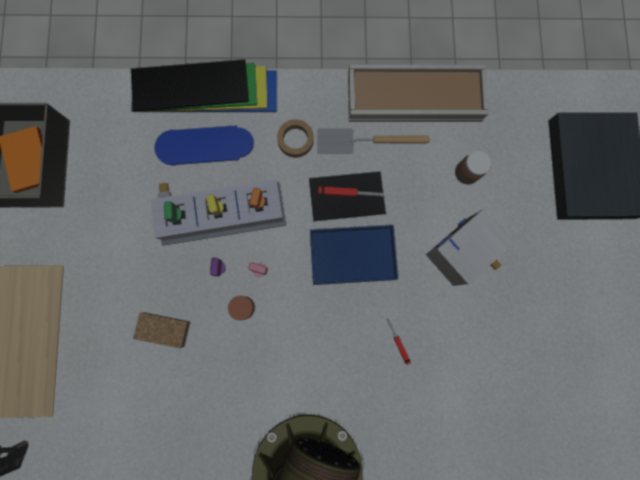

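View pics/side0.png

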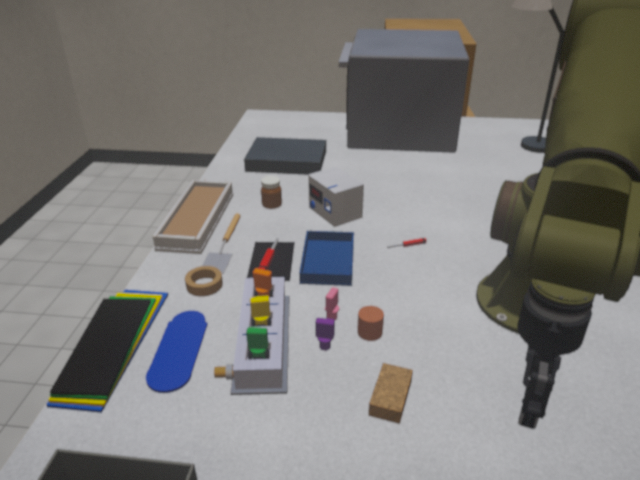

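View pics/wrist0.png

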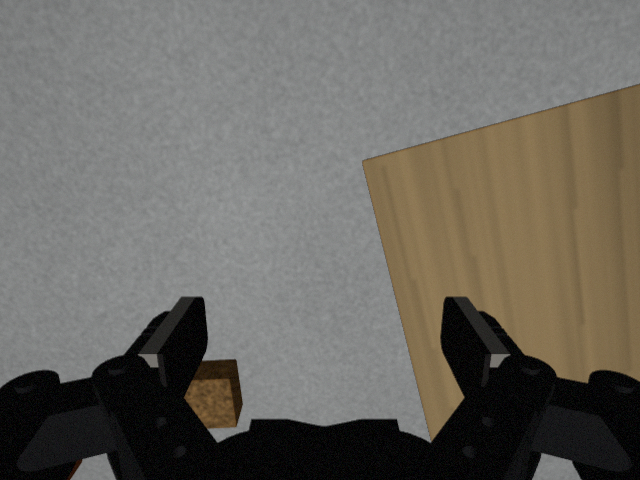

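```bash
cat > h.py <<'E'
import numpy as np, cv2
from scipy.spatial.transform import Rotation as R
from cell import *
def rot(q): return R.from_quat([q[1],q[2],q[3],q[0]]).as_matrix()
def ray(c,u,v):
    d=np.array([(u-c["cx"])/c["fx"],-(v-c["cy"])/c["fy"],-1.0]); return rot(c["orientation"])@d
def plane(c,u,v,z):
    d=ray(c,u,v);p=np.array(c["position"]); return p+d*(z-p[2])/d[2]
def dep(c,u,v):
    d=ray(c,u,v); return np.array(c["position"])+d*c["depth"][int(v),int(u)]
def cloud(c):
    vv,uu=np.mgrid[0:480,0:640]
    d=np.stack([(uu-c["cx"])/c["fx"],-(vv-c["cy"])/c["fy"],-np.ones(uu.shape)],-1)
    return np.array(c["position"])+(d*c["depth"][...,None])@rot(c["orientation"]).T
def proj(c,P):
    p=rot(c["orientation"]).T@(np.array(P)-c["position"]); return c["cx"]+c["fx"]*p[0]/-p[2], c["cy"]-c["fy"]*p[1]/-p[2]
def crop(img,u0,v0,u1,v1,s,name):
    cv2.imwrite(name,cv2.resize(img[v0:v1,u0:u1],None,fx=s,fy=s,interpolation=cv2.INTER_CUBIC))
E
python3 - <<'E'
from h import *
c=camera("top");f=c["frame"]
crop(f,140,170,300,280,5,"pics/cman.png")
crop(f,300,165,520,300,3.6,"pics/cg.png")
hsv=cv2.cvtColor(f,cv2.COLOR_BGR2HSV);P=cloud(c)
cv2.imwrite("pics/x.png",f)
for n,lo,hi,roi in [("green",(45,100,40),(80,255,255),(150,180,300,240)),("yellow",(22,120,80),(35,255,255),(150,180,300,240)),("orange",(5,140,80),(20,255,255),(245,180,300,240)),("redbig",(0,150,80),(6,255,255),(310,170,390,220)),("redsmall",(0,150,80),(6,255,255),(380,310,430,370)),("tray",(100,100,30),(125,255,255),(305,222,405,290)),("white",(0,0,150),(180,40,255),(420,200,520,290))]:
    m=cv2.inRange(hsv,lo,hi);k=np.zeros_like(m);k[roi[1]:roi[3],roi[0]:roi[2]]=1;m=m*k
    ys,xs=np.nonzero(m)
    if len(xs)==0: print(n,0);continue
    r=cv2.minAreaRect(np.stack([xs,ys],1).astype(np.float32))
    pz=P[ys,xs]
    print(n,len(xs),r,"med",np.median(pz,0).round(4),"zmax",np.percentile(pz[:,2],95).round(4))
    print("   box",[plane(c,*b,np.percentile(pz[:,2],90))[:2].round(4).tolist() for b in cv2.boxPoints(r)])
E
```

```text
green 168 ((172.5, 210.5), (17.0, 15.0), 90.0) med [0.575  0.2913 0.1162] zmax 0.1198
   box [[0.5925, 0.301], [0.5922, 0.2689], [0.5549, 0.2677], [0.5551, 0.2996]]
yellow 169 ((214.6230926513672, 203.48463439941406), (16.496618270874023, 14.263994216918945), 82.87498474121094) med [0.5893 0.1984 0.1162] zmax 0.1195
   box [[0.6048, 0.2123], [0.6085, 0.1819], [0.5722, 0.1768], [0.5686, 0.207]]
orange 152 ((257.9056701660156, 197.83018493652344), (13.461333274841309, 16.483266830444336), 15.945395469665527) med [0.6018 0.1056 0.1159] zmax 0.1195
   box [[0.587, 0.12], [0.6223, 0.1105], [0.6139, 0.0823], [0.5787, 0.092]]
redbig 239 ((337.0569152832031, 190.5327606201172), (38.22803497314453, 7.046642780303955), 3.3664605617523193) med [ 0.6397 -0.0822  0.0222] zmax 0.0256
   box [[0.6338, -0.031], [0.6511, -0.0321], [0.645, -0.124], [0.6277, -0.1226]]
redsmall 96 ((401.9623107910156, 350.01708984375), (27.807558059692383, 3.8897476196289062), 65.55604553222656) med [ 0.2645 -0.2203  0.0133] zmax 0.0161
   box [[0.2895, -0.2051], [0.293, -0.2135], [0.2355, -0.238], [0.2321, -0.2297]]
tray 4471 ((353.4543151855469, 254.24522399902344), (53.96158981323242, 83.513427734375), 86.53176879882812) med [ 0.4865 -0.1141  0.0046] zmax 0.0332
   box [[0.5447, -0.0119], [0.5552, -0.2113], [0.4267, -0.2144], [0.4173, -0.0184]]
white 0
```

View pics/cman.png

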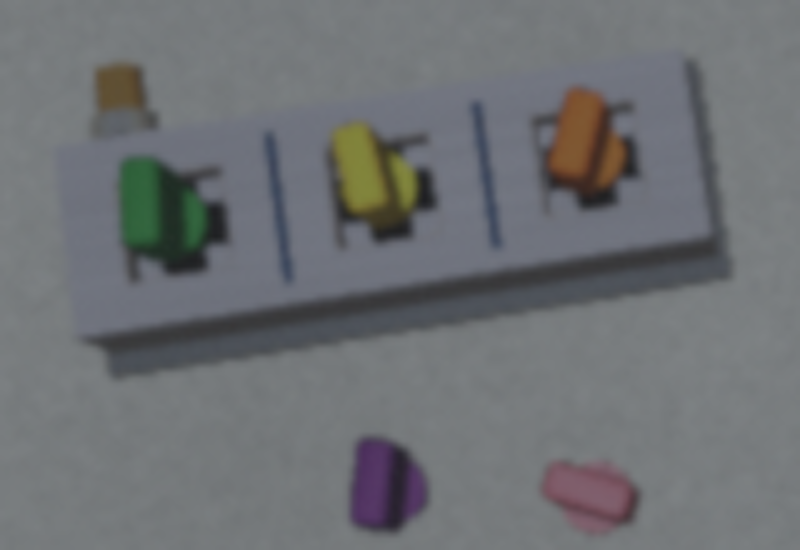

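View pics/cg.png

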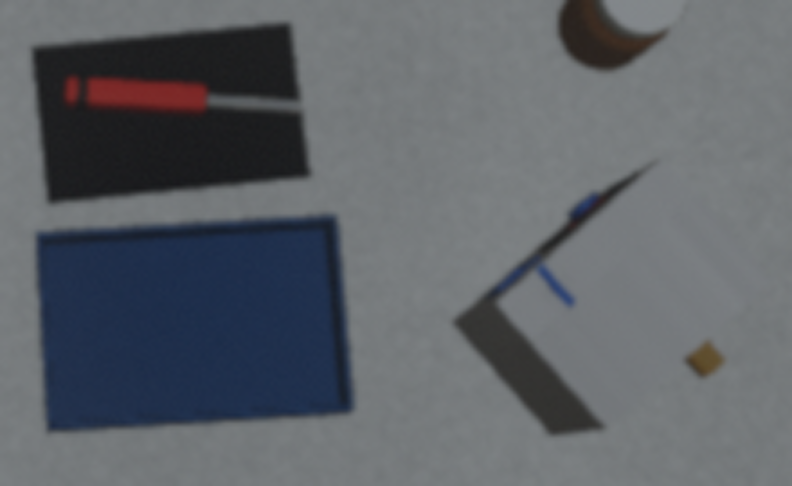

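```bash
python3 - <<'E'
from h import *
s=get_state();print(rot(s["ee_rot"]).round(3))
c=camera("wrist");print(rot(c["orientation"]).round(3), np.array(c["position"])-s["position"])
c=camera("top");P=cloud(c)
# gauge top: points z~0.11
m=(abs(P[...,2]-.11)<.006);m[:,:415]=0;m[:,530:]=0
n,l,st,ce=cv2.connectedComponentsWithStats(m.astype(np.uint8))
for i in range(1,n):
    if st[i,4]>300:
        ys,xs=np.nonzero(l==i);q=P[ys,xs]
        r=cv2.minAreaRect(q[:,:2].astype(np.float32));print(st[i],r,np.median(q[:,2]),cv2.boxPoints(r).round(4).tolist())
m=(abs(P[...,2]-.064)<.005);m[:,:140]=0;m[:,300:]=0
n,l,st,ce=cv2.connectedComponentsWithStats(m.astype(np.uint8))
for i in range(1,n):
    if st[i,4]>300:
        ys,xs=np.nonzero(l==i);q=P[ys,xs]
        r=cv2.minAreaRect(q[:,:2].astype(np.float32));print(st[i],r,np.median(q[:,2]))
E
```

```text
[[-0.    -0.964  0.267]
 [-0.001  0.267  0.964]
 [-1.     0.    -0.001]]
[[ 0.268 -0.922 -0.279]
 [ 0.964  0.256  0.077]
 [ 0.    -0.29   0.957]] [-0.07134946  0.01923432  0.13469103]
[ 438  209   77   75 2878] ((0.49268704652786255, -0.3754768967628479), (0.10093523561954498, 0.14271189272403717), 39.478519439697266) 0.10912438713802691 [[0.4083999991416931, -0.35249999165534973], [0.499099999666214, -0.4625999927520752], [0.5770000219345093, -0.398499995470047], [0.486299991607666, -0.2883000075817108]]
[ 151  179  132   59 3636] ((0.5909481048583984, 0.20244815945625305), (0.09181883931159973, 0.29083266854286194), 8.968740463256836) 0.06331300608294543
```

```bash
python3 -m jog '[[0.04,-0.03,0.05,-8,1],[0.08,-0.06,0.08,-16,1],[0.12,-0.09,0.08,-24,1],[0.16,-0.12,0.08,-32,1],[0.2,-0.16,0.08,-40,1],[0.24,-0.2,0.08,-48,1],[0.28,-0.24,0.08,-56,1],[0.32,-0.28,0.08,-64,1],[0.35,-0.32,0.08,-72,1],[0.37,-0.34,0.08,-72,1],[0.37,-0.34,0.08,-72,1],[0.37,-0.34,0.08,-72,1]]'
```

```text
time: 1.5
position: [0.5184, 0.1874, 0.3187]
ee_rot: [0.707, -0.015, 0.707, 0.014]
force: [-0.7, 0.1, -0.8]
gripper_width: 0.0852
```

```bash
cat > w.py <<'E'
from h import *
import sys
c=camera("wrist");cv2.imwrite(sys.argv[1],c["frame"])
s=get_state();print(s["position"].round(4),s["force"].round(2),round(s["gripper_width"],4),s["time"])
E
python3 w.py pics/w1.png
```

```text
[0.5173 0.1889 0.3188] [-0.07  0.29 -0.02] 0.0857 1.55
```

View pics/w1.png

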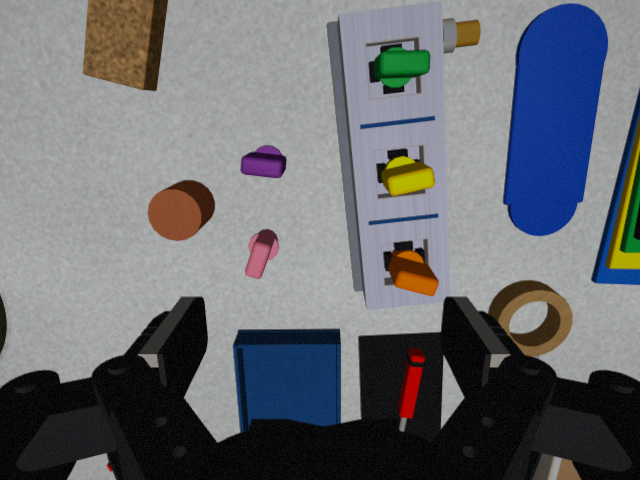

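```bash
cat > bung.py <<'E'
from h import *
HS={"green":((45,100,60),(80,255,255)),"yellow":((22,120,80),(35,255,255)),"orange":((5,140,80),(18,255,255))}
def measure(c,names,z=0.118,roi=(320,0,460,320)):
    f=c["frame"];hsv=cv2.cvtColor(f,cv2.COLOR_BGR2HSV);P=cloud(c);out={}
    for n in names:
        m=cv2.inRange(hsv,*HS[n]);k=np.zeros_like(m);k[roi[1]:roi[3],roi[0]:roi[2]]=1;m=m*k
        m=((m>0)&(P[...,2]>z-.006)).astype(np.uint8)
        nn,l,st,ce=cv2.connectedComponentsWithStats(m)
        i=1+np.argmax(st[1:,4]);ys,xs=np.nonzero(l==i)
        q=np.array([plane(c,u,v,z)[:2] for u,v in zip(xs,ys)])
        r=cv2.minAreaRect(q.astype(np.float32));b=cv2.boxPoints(r)
        e=b[1]-b[0] if np.linalg.norm(b[1]-b[0])>np.linalg.norm(b[2]-b[1]) else b[2]-b[1]
        a=np.degrees(np.arctan2(e[1],e[0]));a=(a+90)%180-90
        out[n]=(np.array(r[0]),a);print(n,len(xs),np.round(r[0],4),np.round(r[1],4),"yaw",round(a,1),"zmed",np.median(P[ys,xs][:,2]).round(4))
    return out
E
python3 - <<'E'
from bung import *
measure(camera("wrist"),["green","yellow","orange"])
E
```

```text
green 1175 [0.5766 0.2958] [0.0387 0.0174] yaw 2.3 zmed 0.1178
yellow 950 [0.5906 0.2034] [0.0397 0.0181] yaw 15.3 zmed 0.1177
orange 748 [0.6053 0.1106] [0.0177 0.0393] yaw -13.3 zmed 0.1176
```

```bash
python3 -m jog '[[0.03,0.05,0,0,1],[0.059,0.09,-0.04,0,1],[0.059,0.107,-0.08,0,1],[0.059,0.107,-0.12,0,1],[0.059,0.107,-0.14,0,1],[0.059,0.107,-0.15,0,1],[0.059,0.107,-0.15,0,1]]'; python3 w.py pics/w2.png
```

```text
time: 2.3
position: [0.5749, 0.2978, 0.1689]
ee_rot: [0.707, -0.016, 0.707, 0.016]
force: [-0.7, -0.7, 0.7]
gripper_width: 0.0854
[0.5755 0.2977 0.1705] [-0.42  0.08  0.32] 0.0854 2.35
```

View pics/w2.png

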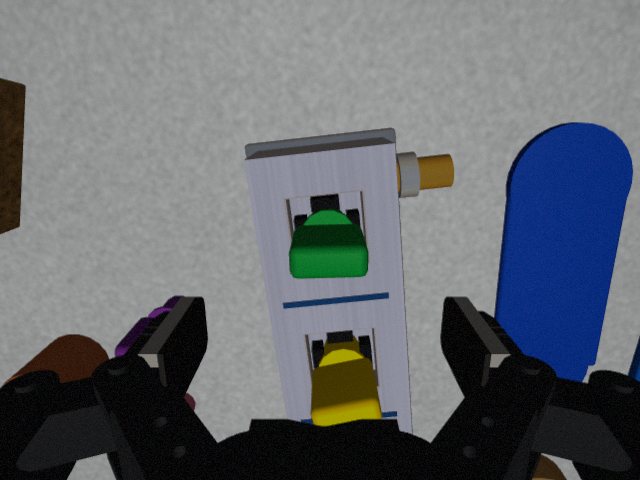

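```bash
python3 - <<'E'
from bung import *
measure(camera("wrist"),["green","yellow"],roi=(270,150,420,425));print(get_state()["position"].round(4))
E
python3 -m jog '[[0.001,-0.002,-0.03,0,1],[0.001,-0.002,-0.055,0,1],[0.001,-0.002,-0.069,0,1],[0.001,-0.002,-0.069,0,1],[0.001,-0.002,-0.069,0,0],[0.001,-0.002,-0.069,0,0],[0.001,-0.002,-0.069,0,0],[0.001,-0.002,-0.069,0,0],[0.001,-0.002,-0.069,0,0],[0.001,-0.002,-0.069,0,0]]'; python3 w.py pics/w3.png
```

```text
green 2363 [0.5768 0.2975] [0.0384 0.0168] yaw 4.0 zmed 0.1177
yellow 1478 [0.5909 0.2071] [0.0391 0.0165] yaw 12.1 zmed 0.1176
[0.5759 0.2976 0.1712]
time: 3.4
position: [0.5771, 0.2954, 0.1018]
ee_rot: [0.708, -0.015, 0.706, 0.016]
force: [-1.1, -1.0, 5.3]
gripper_width: 0.0389
[0.5771 0.2953 0.1018] [-0.5  -0.58  5.78] 0.0387 3.45
```

View pics/w3.png

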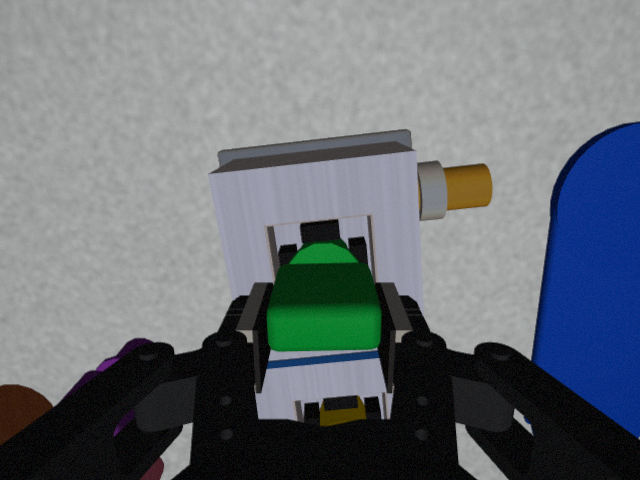

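```bash
python3 -m jog '[[0,0.004,0.0,0,0],[0,0.008,0,0,0],[0,0.008,0,0,0]]';python3 -m jog '[[0,-0.004,0.0,0,0],[0,-0.008,0,0,0],[0,-0.012,0,0,0],[0,-0.016,0,0,0],[0,-0.016,0,0,0]]'
```

```text
time: 3.75
position: [0.5774, 0.3022, 0.102]
ee_rot: [0.708, -0.016, 0.706, 0.015]
force: [-0.8, -9.1, 10.1]
gripper_width: 0.039
time: 4.25
position: [0.5773, 0.2886, 0.1019]
ee_rot: [0.708, -0.015, 0.706, 0.017]
force: [1.3, 9.9, 3.1]
gripper_width: 0.0392
```

```bash
python3 -m jog '[[0,0.004,0.0005,0,0],[0,0.008,0.001,0,0],[0,0.012,0.0015,0,0],[0,0.016,0.002,0,0],[0,0.012,0.0025,0,0],[0,0.008,0.003,0,0],[0,0.004,0.0035,0,0],[0,0,0.004,0,0]]'
```

```text
time: 5.05
position: [0.5766, 0.2884, 0.1041]
ee_rot: [0.707, -0.015, 0.707, 0.017]
force: [4.3, 10.8, -8.4]
gripper_width: 0.0392
```

```bash
python3 -m jog '[[0,0.006,0.000,0,0],[0,0.012,0.000,0,0],[0,0.017,0,0,0],[0,0.017,0.00,0,0]]';python3 -m jog '[[0,-0.006,0.000,0,0],[0,-0.012,0.000,0,0],[0,-0.018,0,0,0],[0,-0.018,0.00,0,0]]'
```

```text
time: 5.45
position: [0.5767, 0.3034, 0.1044]
ee_rot: [0.707, -0.016, 0.707, 0.015]
force: [-1.4, -7.9, 0.3]
gripper_width: 0.0389
time: 5.85
position: [0.5768, 0.287, 0.1051]
ee_rot: [0.707, -0.015, 0.706, 0.017]
force: [0.5, 6.6, 0.3]
gripper_width: 0.0386
```

```bash
python3 -m jog '[[0,0.006,0.0005,0,0],[0,0.012,0.001,0,0],[0,0.018,0.0015,0,0],[0,0.018,0.0015,0,0]]';python3 -m jog '[[0,-0.006,0.0005,0,0],[0,-0.012,0.001,0,0],[0,-0.018,0.0015,0,0],[0,-0.018,0.0015,0,0]]';python3 -m jog '[[0,0.006,0.0005,0,0],[0,0.012,0.001,0,0],[0,0.018,0.0015,0,0],[0,0.018,0.0015,0,0]]';python3 -m jog '[[0,-0.006,0.0005,0,0],[0,-0.012,0.001,0,0],[0,-0.018,0.0015,0,0],[0,-0.018,0.0015,0,0]]'; python3 w.py pics/w4.png
```

```text
time: 6.25
position: [0.5765, 0.3032, 0.1056]
ee_rot: [0.707, -0.017, 0.707, 0.015]
force: [-0.7, -8.9, 0.9]
gripper_width: 0.039
time: 6.65
position: [0.5768, 0.2868, 0.1077]
ee_rot: [0.707, -0.015, 0.706, 0.016]
force: [3.6, 7.2, -2.3]
gripper_width: 0.039
time: 7.05
position: [0.5766, 0.3035, 0.1087]
ee_rot: [0.707, -0.017, 0.707, 0.015]
force: [-0.3, -6.2, 0.8]
gripper_width: 0.0388
time: 7.45
position: [0.5768, 0.2868, 0.1107]
ee_rot: [0.707, -0.015, 0.706, 0.016]
force: [3.2, 5.4, -2.4]
gripper_width: 0.0389
[0.5768 0.2868 0.1107] [ 2.02  5.32 -1.37] 0.0383 7.5
```

View pics/w4.png

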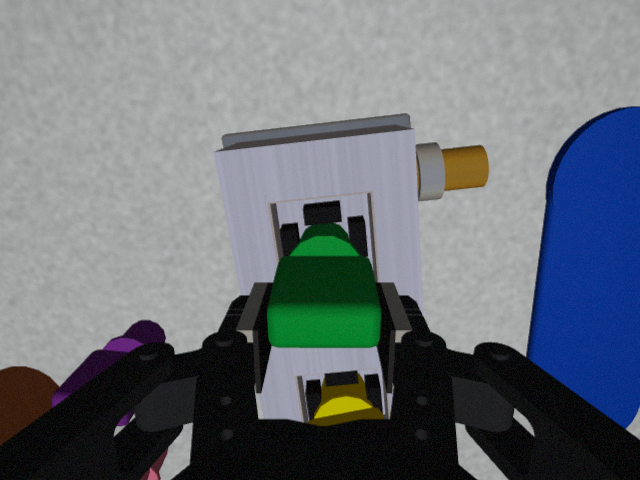

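```bash
for i in 1 2 3; do python3 -m jog '[[0,0.006,0.0005,0,0],[0,0.012,0.001,0,0],[0,0.018,0.0015,0,0],[0,0.018,0.0015,0,0]]';python3 -m jog '[[0,-0.006,0.0005,0,0],[0,-0.012,0.001,0,0],[0,-0.018,0.0015,0,0],[0,-0.018,0.0015,0,0]]'; done | grep -E "pos|force"
```

```text
position: [0.5765, 0.3036, 0.1116]
force: [1.1, -6.6, -0.7]
position: [0.5767, 0.2867, 0.1136]
force: [2.0, 5.8, -2.6]
position: [0.5765, 0.3037, 0.1146]
force: [-0.6, -5.9, 0.6]
position: [0.5766, 0.2867, 0.1166]
force: [1.8, 6.6, -2.1]
position: [0.5765, 0.3038, 0.1177]
force: [0.1, -5.4, -0.1]
position: [0.577, 0.2857, 0.1203]
force: [-0.5, -4.5, 7.4]
```

```bash
python3 -m jog '[[0,0.005,0.002,0,0],[0,0.009,0.006,0,0],[0,0.009,0.012,0,0],[0,0.009,0.018,0,0],[0,0.009,0.018,0,0]]'; python3 w.py pics/w5.png
```

```text
time: 10.4
position: [0.5769, 0.2953, 0.1385]
ee_rot: [0.707, -0.015, 0.706, 0.016]
force: [0.0, -0.4, -0.8]
gripper_width: 0.0385
[0.5768 0.2951 0.1379] [-0.8  -0.45 -0.31] 0.0385 10.45
```

View pics/w5.png

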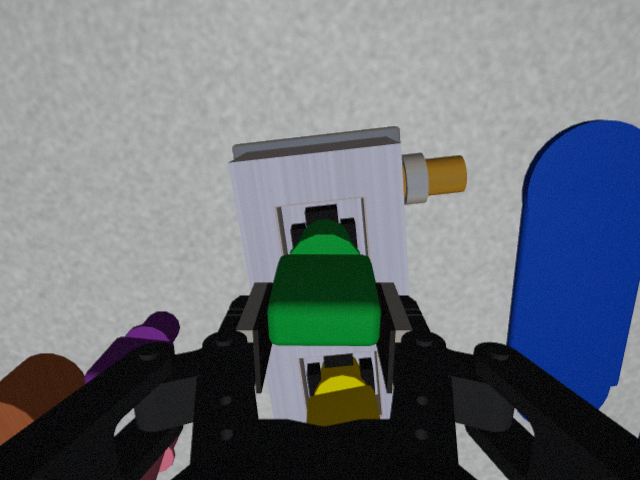

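```bash
python3 -m jog '[[0,0,0.03,0,0],[0,0,0.062,0,0],[-0.02,-0.04,0.062,0,0],[-0.04,-0.09,0.062,0,0],[-0.05,-0.14,0.062,0,0],[-0.06,-0.19,0.062,0,0],[-0.07,-0.24,0.062,0,0],[-0.08,-0.29,0.062,0,0],[-0.09,-0.34,0.062,0,0],[-0.091,-0.39,0.062,0,0],[-0.091,-0.44,0.062,0,0],[-0.091,-0.465,0.062,0,0]]';python3 -m jog '[[0,0,0,0,0],[0,0,0,0,0]]'; python3 w.py pics/w6.png
```

```text
time: 11.65
position: [0.4849, -0.1728, 0.1994]
ee_rot: [0.707, -0.015, 0.707, 0.015]
force: [0.4, 0.9, -0.3]
gripper_width: 0.0388
time: 11.85
position: [0.4853, -0.1703, 0.199]
ee_rot: [0.707, -0.015, 0.707, 0.015]
force: [0.5, 0.1, -0.8]
gripper_width: 0.0387
[ 0.4855 -0.1695  0.1991] [ 0.09 -0.14 -0.91] 0.0387 11.9
```

View pics/w6.png

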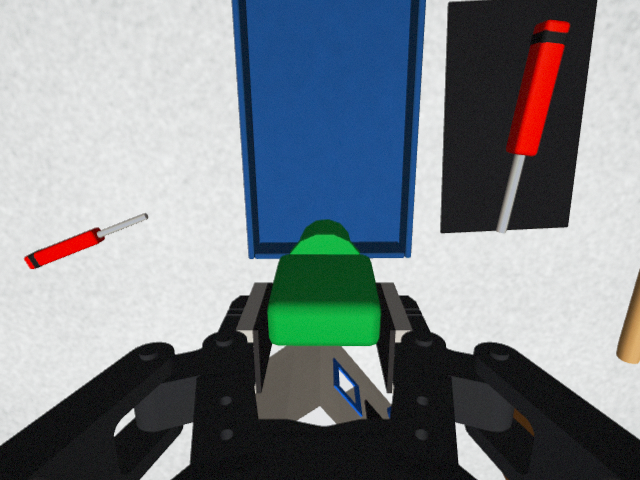

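```bash
python3 -m jog '[[0,0,-0.04,0,0],[0,0,-0.08,0,0],[0,0,-0.11,0,0],[0,0,-0.125,0,0],[0,0,-0.13,0,0],[0,0,-0.133,0,0],[0,0,-0.134,0,0]]'
```

```text
time: 12.6
position: [0.4861, -0.1696, 0.066]
ee_rot: [0.707, -0.016, 0.707, 0.016]
force: [0.2, 0.6, -0.8]
gripper_width: 0.039
```

```bash
python3 -m jog '[[0,0,-0.002,0,0],[0,0,-0.003,0,0],[0,0,-0.003,0,0]]'
```

```text
time: 12.9
position: [0.4864, -0.1701, 0.0652]
ee_rot: [0.708, -0.016, 0.706, 0.015]
force: [-9.9, 4.4, 26.6]
gripper_width: 0.0388
```

```bash
python3 -m jog '[[0,0,0.002,0,0],[0,0,0.0025,0,0],[0,0,0.0025,0,0.6],[0,0,0.0025,0,0.7],[0,0,0.0025,0,0.8],[0,0,0.0025,0,0.8]]';python3 -m jog '[[0,0,0.03,0,0.8],[0,0,0.07,0,0.9],[0,0,0.11,0,1],[0,0,0.134,0,1],[0,0,0.134,0,1]]'; python3 w.py pics/w7.png
```

```text
time: 13.5
position: [0.4856, -0.1699, 0.0647]
ee_rot: [0.707, -0.016, 0.707, 0.016]
force: [-0.5, 1.0, -0.3]
gripper_width: 0.068
time: 14.0
position: [0.4867, -0.1704, 0.2022]
ee_rot: [0.709, -0.017, 0.705, 0.015]
force: [-0.7, -0.2, -0.5]
gripper_width: 0.0853
[ 0.486  -0.1701  0.1999] [-0.13  0.93  0.32] 0.0853 14.05
```

View pics/w7.png

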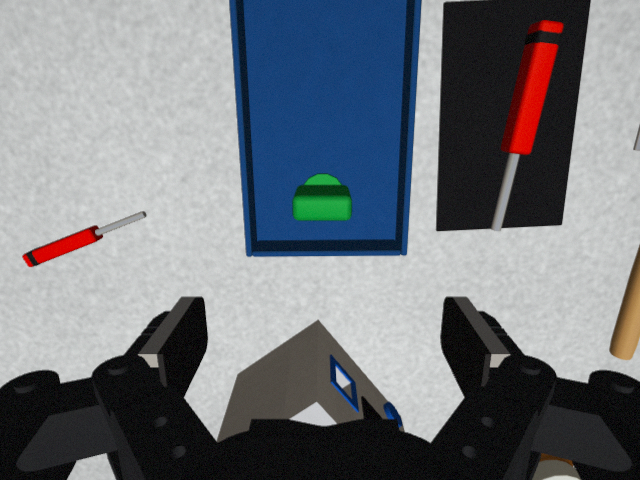

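```bash
python3 -m jog '[[0.01,0.05,0,0,1],[0.02,0.1,0,0,1],[0.04,0.15,0,0,1],[0.06,0.2,0,3,1],[0.08,0.25,0,6,1],[0.1,0.3,0,12,1],[0.105,0.35,0,12,1],[0.105,0.374,-0.03,12,1],[0.105,0.374,-0.03,12,1],[0.105,0.374,-0.03,12,1]]'; python3 - <<'E'
from bung import *
c=camera("wrist");cv2.imwrite("pics/w8.png",c["frame"])
measure(c,["yellow"],roi=(200,100,450,425));s=get_state();print(s["position"].round(4),rot(s["ee_rot"])[:,2].round(3))
E
```

```text
time: 15.05
position: [0.5897, 0.2045, 0.1664]
ee_rot: [0.7, -0.09, 0.703, 0.09]
force: [-0.3, -1.0, 1.2]
gripper_width: 0.0853
yellow 2560 [0.5913 0.2038] [0.0388 0.0174] yaw 16.0 zmed 0.1177
[0.5903 0.2037 0.1677] [ 0.968  0.251 -0.002]
```

View pics/w8.png

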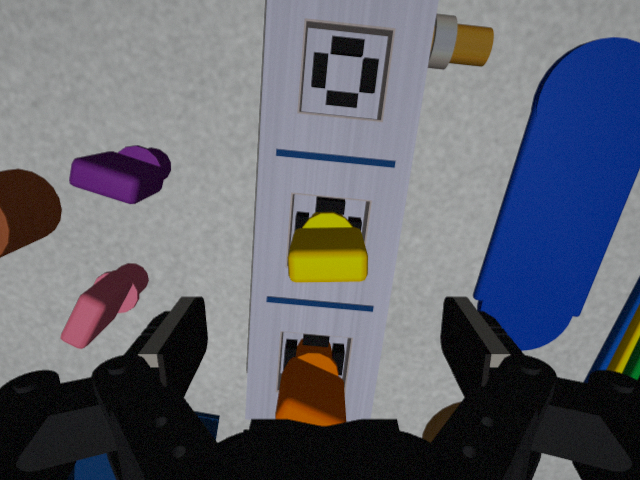

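```bash
python3 -m jog '[[0.001,0,-0.03,1,1],[0.001,0,-0.055,1,1],[0.001,0,-0.066,1,1],[0.001,0,-0.066,1,1],[0.001,0,-0.066,1,0],[0.001,0,-0.066,1,0],[0.001,0,-0.066,1,0],[0.001,0,-0.066,1,0],[0.001,0,-0.066,1,0],[0.001,0,-0.066,1,0]]'; python3 w.py pics/w9.png
python3 -m jog '[[-0.001,0.004,0.0,0,0],[-0.002,0.008,0,0,0],[-0.002,0.0085,0,0,0]]';python3 -m jog '[[0.0015,-0.006,0.0005,0,0],[0.003,-0.012,0.001,0,0],[0.004,-0.017,0.001,0,0],[0.004,-0.017,0.001,0,0]]'
```

```text
time: 16.1
position: [0.592, 0.2041, 0.1041]
ee_rot: [0.701, -0.096, 0.7, 0.096]
force: [-1.3, -1.8, 6.0]
gripper_width: 0.0385
[0.592  0.2041 0.1041] [-3.05 -1.63  6.7 ] 0.0387 16.15
time: 16.45
position: [0.5904, 0.2113, 0.1043]
ee_rot: [0.701, -0.096, 0.7, 0.095]
force: [-1.3, -13.3, 9.4]
gripper_width: 0.0384
time: 16.85
position: [0.5937, 0.1966, 0.1046]
ee_rot: [0.701, -0.095, 0.7, 0.097]
force: [-1.8, 7.8, 2.8]
gripper_width: 0.0389
```

View pics/w9.png

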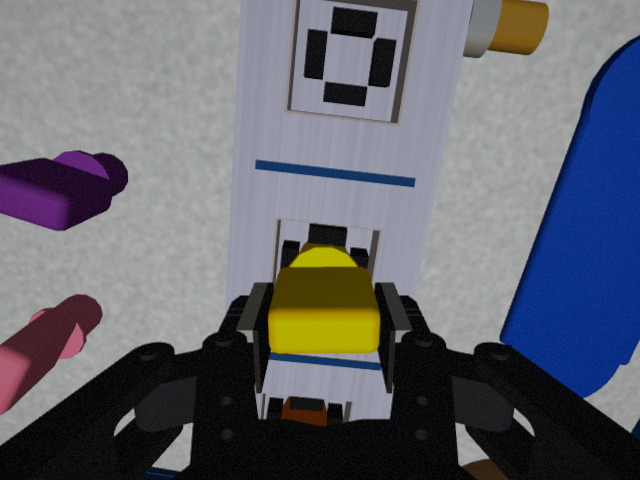

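Yellow is gripped squarely (wing at 323,310). Rocking out, 1–1.5 mm a stroke.

```bash
for i in 1 2; do python3 -m jog '[[-0.0015,0.006,0.0005,0,0],[-0.003,0.012,0.001,0,0],[-0.0045,0.018,0.0012,0,0],[-0.0045,0.018,0.0012,0,0]]';python3 -m jog '[[0.0015,-0.006,0.0005,0,0],[0.003,-0.012,0.001,0,0],[0.0045,-0.018,0.0015,0,0],[0.0045,-0.018,0.0015,0,0]]'; done | grep -E "pos|force"
```

```text
position: [0.5895, 0.2129, 0.1054]
force: [2.1, -7.5, 0.2]
position: [0.5935, 0.1963, 0.1069]
force: [-1.7, 6.4, 1.4]
position: [0.5893, 0.2129, 0.1079]
force: [0.6, -7.2, 1.2]
position: [0.5934, 0.1962, 0.1094]
force: [-2.5, 5.5, 2.0]
```

```bash
for i in 1 2 3; do python3 -m jog '[[-0.0015,0.006,0.0005,0,0],[-0.003,0.012,0.001,0,0],[-0.0045,0.018,0.0015,0,0],[-0.0045,0.018,0.0015,0,0]]';python3 -m jog '[[0.0015,-0.006,0.0005,0,0],[0.003,-0.012,0.001,0,0],[0.0045,-0.018,0.0015,0,0],[0.0045,-0.018,0.0015,0,0]]'; done | grep -E "pos|force"; python3 w.py pics/w10.png
```

```text
position: [0.5893, 0.2131, 0.1108]
force: [2.0, -6.2, -0.4]
position: [0.5935, 0.1961, 0.1124]
force: [-2.2, 5.3, 1.4]
position: [0.5892, 0.2131, 0.1137]
force: [1.6, -5.4, 0.7]
position: [0.5934, 0.1961, 0.1154]
force: [-2.9, 5.7, 0.6]
position: [0.5892, 0.2131, 0.1167]
force: [1.2, -5.5, 0.2]
position: [0.5935, 0.196, 0.1184]
force: [-1.8, 6.3, 1.4]
[0.5934 0.1961 0.1184] [-2.63  4.4   1.77] 0.0387 20.9
```

View pics/w10.png

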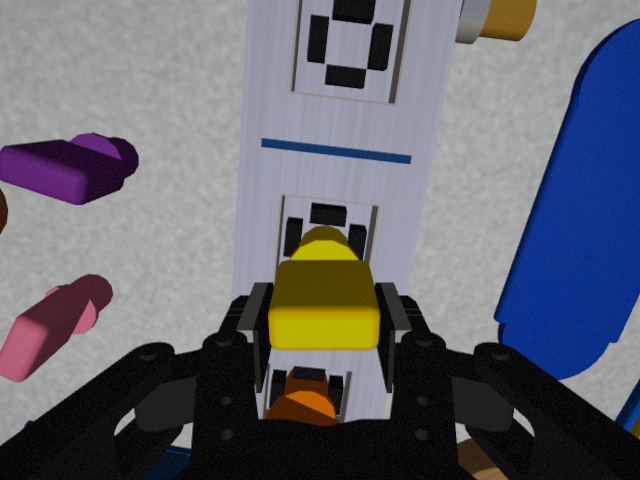

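Raised 14 mm, still no slip visible. Two more strokes, then clear.

```bash
for i in 1 2; do python3 -m jog '[[-0.0015,0.006,0.0005,0,0],[-0.003,0.012,0.001,0,0],[-0.0045,0.018,0.0015,0,0],[-0.0045,0.018,0.0015,0,0]]';python3 -m jog '[[0.0015,-0.006,0.0005,0,0],[0.003,-0.012,0.001,0,0],[0.0045,-0.018,0.0015,0,0],[0.0045,-0.018,0.0015,0,0]]'; done | grep -E "pos|force"; python3 -m jog '[[-0.001,0.005,0.001,0,0],[-0.002,0.009,0.003,0,0],[-0.002,0.009,0.006,0,0],[-0.002,0.009,0.01,0,0],[-0.002,0.009,0.014,0,0]]'
```

```text
position: [0.5892, 0.2131, 0.1198]
force: [1.5, -5.5, 1.1]
position: [0.5938, 0.1957, 0.1216]
force: [-1.0, 6.8, 2.0]
position: [0.5888, 0.2144, 0.1226]
force: [-0.7, -0.1, -1.1]
position: [0.5941, 0.1944, 0.1244]
force: [0.4, -0.6, 0.1]
time: 23.0
position: [0.5916, 0.2047, 0.1386]
ee_rot: [0.701, -0.096, 0.701, 0.096]
force: [0.4, -0.1, -1.0]
gripper_width: 0.0389
```

```bash
python3 -m jog '[[0,0,0.03,0,0],[0,0,0.062,0,0],[-0.02,-0.04,0.062,0,0],[-0.04,-0.09,0.062,0,0],[-0.06,-0.14,0.062,0,0],[-0.08,-0.19,0.062,-5,0],[-0.09,-0.24,0.062,-10,0],[-0.1,-0.28,0.062,-13,0],[-0.106,-0.317,0.062,-13,0],[-0.106,-0.317,0.062,-13,0],[-0.106,-0.317,0.062,-13,0]]'; python3 w.py pics/w11.png;python3 -m jog '[[0,0,-0.04,0,0],[0,0,-0.08,0,0],[0,0,-0.11,0,0],[0,0,-0.125,0,0],[0,0,-0.13,0,0],[0,0,-0.132,0,0],[0,0,-0.132,0,0]]'
```

```text
time: 24.1
position: [0.4855, -0.113, 0.2005]
ee_rot: [0.707, -0.015, 0.707, 0.015]
force: [-0.7, 0.7, -0.2]
gripper_width: 0.0388
[ 0.4857 -0.1122  0.2004] [ 0.28 -0.49 -0.08] 0.0388 24.15
time: 24.85
position: [0.4861, -0.112, 0.0689]
ee_rot: [0.707, -0.016, 0.707, 0.016]
force: [-0.6, -0.3, -1.0]
gripper_width: 0.0389
```

View pics/w11.png

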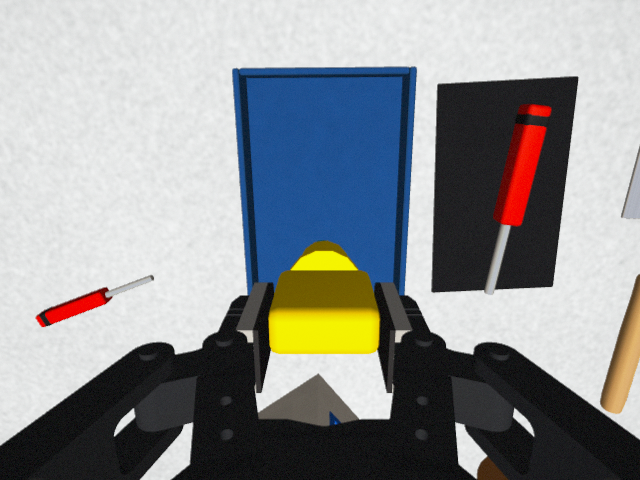

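```bash
python3 -m jog '[[0,0,-0.0015,0,0],[0,0,-0.003,0,0],[0,0,-0.003,0,0]]'
```

```text
time: 25.15
position: [0.4861, -0.1126, 0.0662]
ee_rot: [0.708, -0.016, 0.706, 0.015]
force: [-1.8, 0.1, 6.2]
gripper_width: 0.0389
```

```bash
python3 -m jog '[[0,0,0,0,0.6],[0,0,0,0,0.7],[0,0,0,0,0.8],[0,0,0,0,0.8],[0,0,0.03,0,0.8],[0,0,0.07,0,0.9],[0,0,0.11,0,1],[0,0,0.134,0,1],[0,0,0.134,0,1]]'; python3 w.py pics/w12.png
python3 -m jog '[[0.01,0.04,0,-5,1],[0.03,0.08,0,-10,1],[0.06,0.12,0,-15,1],[0.09,0.16,0,-15,1],[0.119,0.2,-0.01,-15,1],[0.119,0.223,-0.03,-15,1],[0.119,0.223,-0.03,-15,1],[0.119,0.223,-0.03,-15,1]]'; python3 - <<'E'
from bung import *
c=camera("wrist");cv2.imwrite("pics/w13.png",c["frame"])
measure(c,["orange"],roi=(200,100,450,425));s=get_state();print(s["position"].round(4),rot(s["ee_rot"])[:,2].round(3))
E
```

```text
time: 26.05
position: [0.4867, -0.1127, 0.2025]
ee_rot: [0.709, -0.016, 0.705, 0.015]
force: [-0.3, -0.3, -0.3]
gripper_width: 0.0851
[ 0.486  -0.1125  0.2003] [ 0.41 -0.74 -0.08] 0.0856 26.1
time: 26.9
position: [0.604, 0.1106, 0.1675]
ee_rot: [0.702, 0.076, 0.704, -0.077]
force: [0.1, -0.2, 0.6]
gripper_width: 0.0853
orange 2614 [0.6069 0.1105] [0.0185 0.0389] yaw -12.4 zmed 0.1176
[0.6043 0.11   0.1686] [ 0.976 -0.216 -0.001]
```

View pics/w12.png

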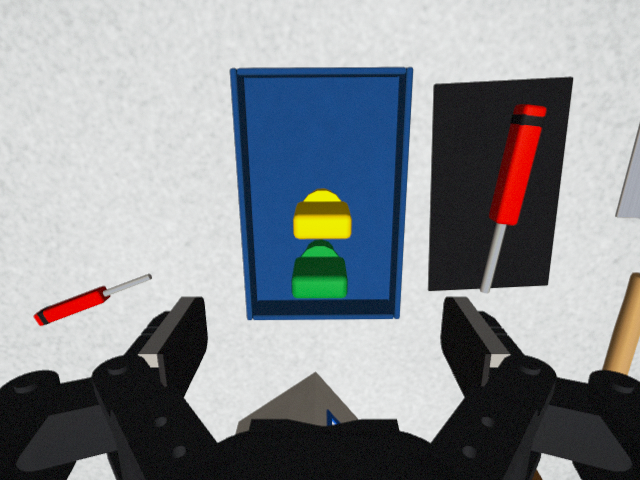

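View pics/w13.png

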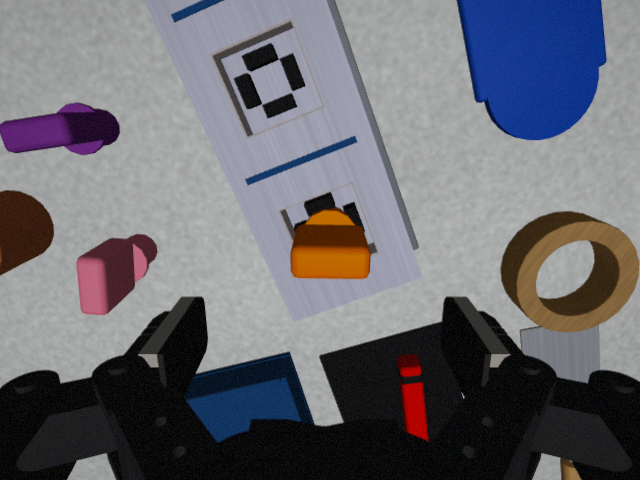

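```bash
python3 -m jog '[[0.0025,0.0005,-0.03,0,1],[0.0025,0.0005,-0.055,0,1],[0.0025,0.0005,-0.066,0,1],[0.0025,0.0005,-0.066,0,1],[0.0025,0.0005,-0.066,0,0],[0.0025,0.0005,-0.066,0,0],[0.0025,0.0005,-0.066,0,0],[0.0025,0.0005,-0.066,0,0],[0.0025,0.0005,-0.066,0,0],[0.0025,0.0005,-0.066,0,0]]'; python3 w.py pics/w14.png
python3 -m jog '[[0.001,0.004,0.0,0,0],[0.002,0.008,0,0,0],[0.002,0.0085,0,0,0]]';python3 -m jog '[[-0.0015,-0.006,0.0005,0,0],[-0.003,-0.012,0.001,0,0],[-0.004,-0.017,0.001,0,0],[-0.004,-0.017,0.001,0,0]]'
```

```text
time: 27.95
position: [0.6074, 0.1112, 0.1045]
ee_rot: [0.703, 0.077, 0.702, -0.077]
force: [-2.3, -0.0, 7.2]
gripper_width: 0.0389
[0.6074 0.1112 0.1045] [-3.31 -1.    6.68] 0.0389 28.0
time: 28.3
position: [0.6094, 0.1187, 0.1046]
ee_rot: [0.703, 0.076, 0.703, -0.077]
force: [-4.2, -10.2, 9.0]
gripper_width: 0.0387
time: 28.7
position: [0.6055, 0.1035, 0.1051]
ee_rot: [0.704, 0.078, 0.702, -0.076]
force: [1.8, 8.1, 1.7]
gripper_width: 0.0392
```

View pics/w14.png

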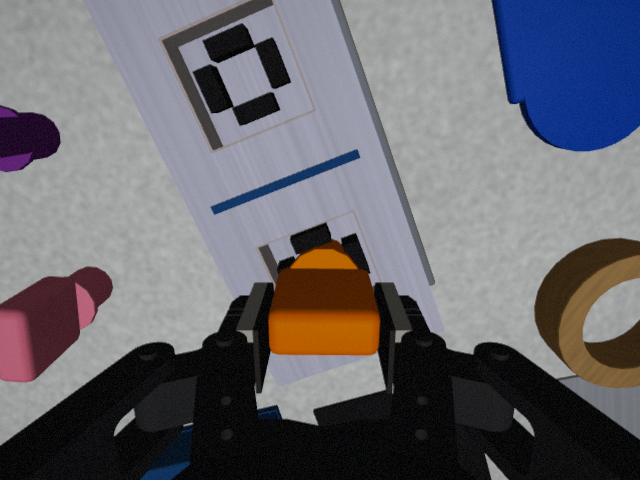

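Orange gripped squarely (323,310).

```bash
for i in 1 2; do python3 -m jog '[[0.0015,0.006,0.0005,0,0],[0.003,0.012,0.001,0,0],[0.0045,0.018,0.0012,0,0],[0.0045,0.018,0.0012,0,0]]';python3 -m jog '[[-0.0015,-0.006,0.0005,0,0],[-0.003,-0.012,0.001,0,0],[-0.0045,-0.018,0.0015,0,0],[-0.0045,-0.018,0.0015,0,0]]'; done | grep -E "pos|force|width"
```

```text
position: [0.6092, 0.1199, 0.105]
force: [-1.7, -6.1, 0.0]
gripper_width: 0.0385
position: [0.6053, 0.1031, 0.1072]
force: [2.2, 5.5, -1.6]
gripper_width: 0.0388
position: [0.6092, 0.1201, 0.1076]
force: [-3.1, -6.4, -1.3]
gripper_width: 0.0387
position: [0.6053, 0.103, 0.1099]
force: [2.3, 4.0, -2.8]
gripper_width: 0.0382
```

```bash
for i in 1 2 3; do python3 -m jog '[[0.0015,0.006,0.0005,0,0],[0.003,0.012,0.001,0,0],[0.0045,0.018,0.0015,0,0],[0.0045,0.018,0.0015,0,0]]';python3 -m jog '[[-0.0015,-0.006,0.0005,0,0],[-0.003,-0.012,0.001,0,0],[-0.0045,-0.018,0.0015,0,0],[-0.0045,-0.018,0.0015,0,0]]'; done | grep -E "pos|force|width"; python3 w.py pics/w15.png
```

```text
position: [0.6091, 0.1201, 0.1107]
force: [-2.7, -6.3, -1.5]
gripper_width: 0.0385
position: [0.6053, 0.103, 0.1129]
force: [2.3, 4.9, -3.5]
gripper_width: 0.039
position: [0.6092, 0.1202, 0.1136]
force: [-1.6, -6.3, -3.8]
gripper_width: 0.0386
position: [0.6053, 0.1031, 0.1159]
force: [1.9, 6.4, -4.8]
gripper_width: 0.039
position: [0.6092, 0.1203, 0.1167]
force: [-2.6, -3.5, -3.1]
gripper_width: 0.0388
position: [0.6052, 0.1029, 0.1189]
force: [1.3, 4.3, -2.6]
gripper_width: 0.0386
[0.6052 0.1029 0.1189] [ 0.85  3.97 -1.78] 0.0384 32.75
```

View pics/w15.png

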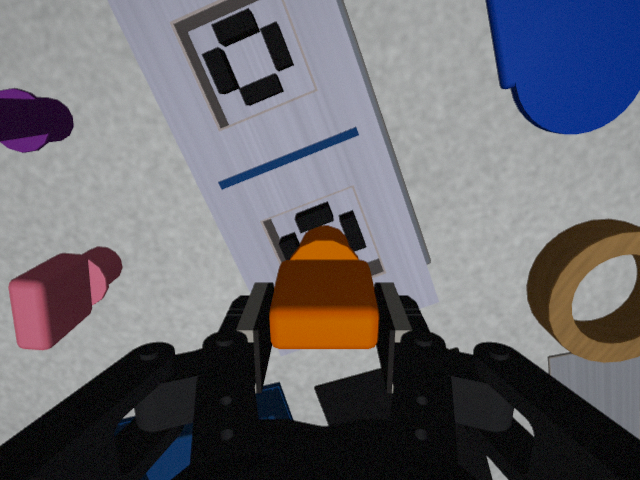

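```bash
for i in 1 2; do python3 -m jog '[[0.0015,0.006,0.0005,0,0],[0.003,0.012,0.001,0,0],[0.0045,0.018,0.0015,0,0],[0.0045,0.018,0.0015,0,0]]';python3 -m jog '[[-0.0015,-0.006,0.0005,0,0],[-0.003,-0.012,0.001,0,0],[-0.0045,-0.018,0.0015,0,0],[-0.0045,-0.018,0.0015,0,0]]'; done | grep -E "pos|force"; python3 -m jog '[[0.001,0.005,0.001,0,0],[0.002,0.009,0.003,0,0],[0.002,0.009,0.006,0,0],[0.002,0.009,0.01,0,0],[0.002,0.009,0.014,0,0]]'
```

```text
position: [0.6093, 0.1202, 0.1198]
force: [-2.5, -5.0, -1.3]
position: [0.6051, 0.1027, 0.1219]
force: [-0.8, 4.0, -2.2]
position: [0.6097, 0.1203, 0.1233]
force: [-3.1, -4.2, 3.7]
position: [0.6052, 0.1026, 0.1253]
force: [-0.2, 5.8, 1.3]
time: 34.85
position: [0.6071, 0.1115, 0.139]
ee_rot: [0.703, 0.077, 0.703, -0.077]
force: [-0.8, -0.2, -0.6]
gripper_width: 0.0382
```

```bash
python3 -m jog '[[0,0,0.03,0,0],[0,0,0.062,0,0],[-0.03,-0.04,0.062,5,0],[-0.07,-0.08,0.062,10,0],[-0.1,-0.12,0.062,15,0],[-0.121,-0.15,0.062,15,0],[-0.121,-0.167,0.062,15,0],[-0.121,-0.167,0.062,15,0],[-0.121,-0.167,0.062,15,0]]'; python3 w.py pics/w16.png;python3 -m jog '[[0,0,-0.04,0,0],[0,0,-0.08,0,0],[0,0,-0.11,0,0],[0,0,-0.125,0,0],[0,0,-0.131,0,0],[0,0,-0.134,0,0],[0,0,-0.134,0,0]]'
```

```text
time: 35.75
position: [0.4863, -0.0553, 0.2009]
ee_rot: [0.707, -0.015, 0.707, 0.015]
force: [0.2, 0.1, -0.7]
gripper_width: 0.0384
[ 0.4863 -0.0549  0.2007] [ 0.71 -0.05 -0.61] 0.0382 35.8
time: 36.5
position: [0.4868, -0.0551, 0.0687]
ee_rot: [0.707, -0.017, 0.707, 0.016]
force: [-10.9, -2.9, 24.1]
gripper_width: 0.0386
```

View pics/w16.png

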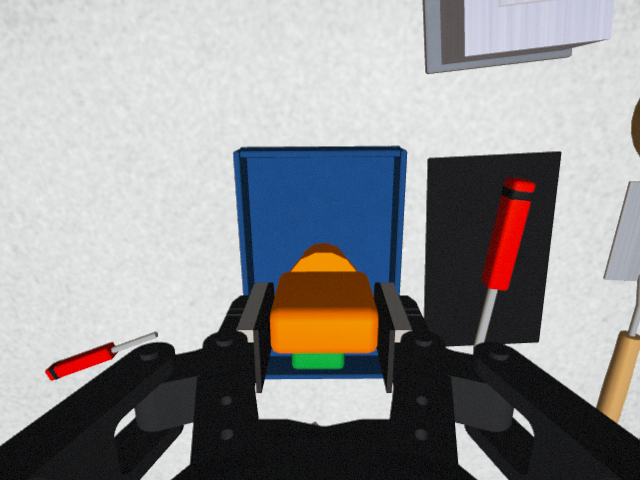

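```bash
python3 -m jog '[[0,0,0.002,0,0],[0,0,0.0025,0,0.6],[0,0,0.0025,0,0.7],[0,0,0.0025,0,0.8],[0,0,0.0025,0,0.8],[0,0,0.03,0,0.8],[0,0,0.07,0,0.9],[0,0,0.11,0,1],[0,0,0.14,0,1],[0,0,0.18,0,1],[0,0,0.2,0,1],[0,0,0.2,0,1]]'; python3 w.py pics/w17.png
```

```text
time: 37.7
position: [0.4869, -0.0555, 0.2694]
ee_rot: [0.709, -0.016, 0.705, 0.015]
force: [0.3, -0.2, -1.6]
gripper_width: 0.0853
[ 0.4864 -0.0554  0.2673] [ 0.6  -0.78 -0.79] 0.0854 37.75
```

View pics/w17.png

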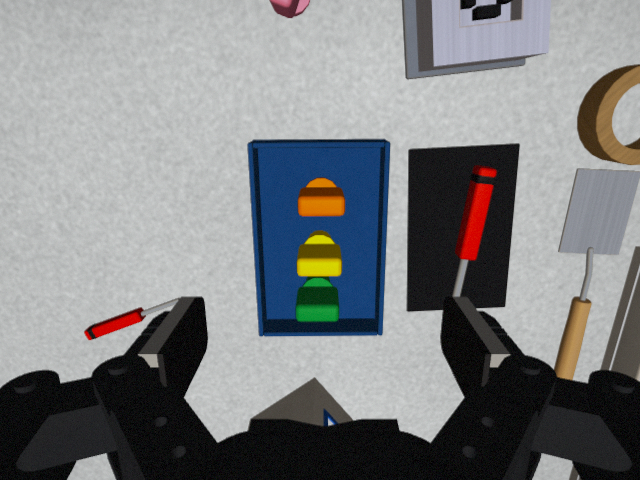

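```bash
python3 - <<'E'
from h import *
w=camera("wrist");f=w["frame"];hsv=cv2.cvtColor(f,cv2.COLOR_BGR2HSV)
m=cv2.inRange(hsv,(0,150,60),(6,255,255))|cv2.inRange(hsv,(174,150,60),(180,255,255));m[:, :400]=0
P=cloud(w)
ys,xs=np.nonzero(m);q=P[ys,xs];print("z pct",np.percentile(q[:,2],[5,50,95]).round(4))
top=q[:,2]>0.018
q2=np.array([plane(w,u,v,.023)[:2] for u,v in zip(xs[top],ys[top])])
r=cv2.minAreaRect(q2.astype(np.float32));print(r,cv2.boxPoints(r).round(4).tolist())
for n,box in [("side",(290,165,380,235)),("top",(420,200,520,295))]:
    c=camera(n);crop(c["frame"],*box,8 if n=="side" else 6,f"pics/gz_{n}.png")
E
```

```text
z pct [0.0082 0.0226 0.0242]
((0.6381514072418213, -0.07742287218570709), (0.09429240226745605, 0.022375456988811493), 86.11798858642578) [[0.6237999796867371, -0.12370000034570694], [0.6460999846458435, -0.12520000338554382], [0.6524999737739563, -0.031099999323487282], [0.6302000284194946, -0.029600000008940697]]
```

View pics/gz_side.png

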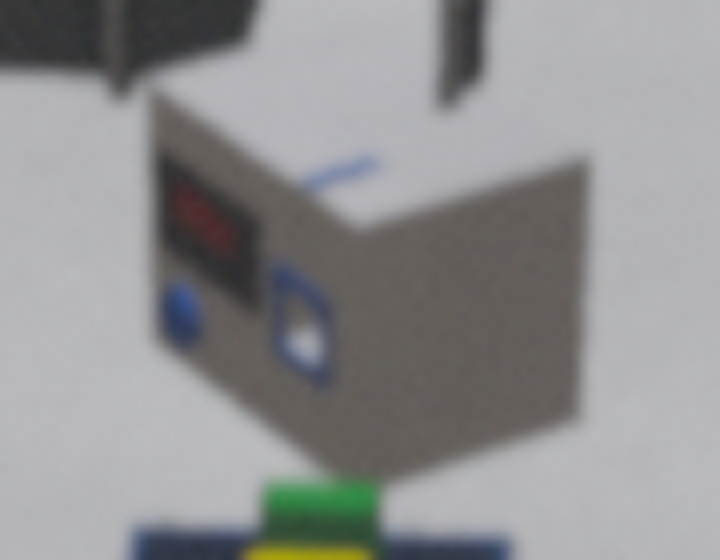

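View pics/gz_top.png

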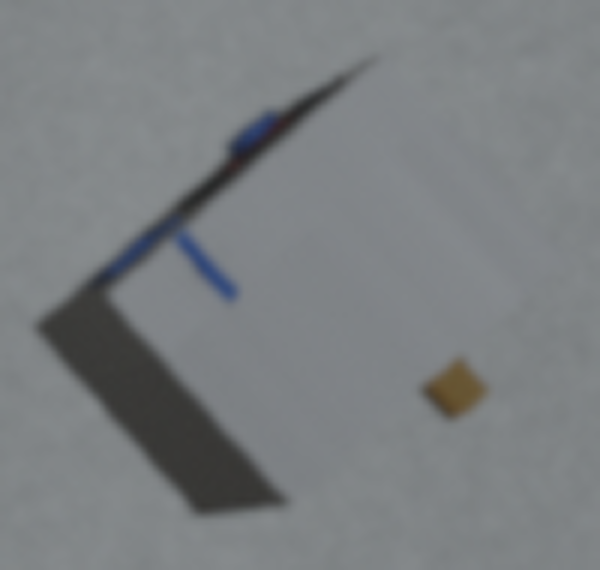

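```bash
python3 - <<'E'
from h import *
s=camera("side");t=camera("top")
print("recess side z.055",plane(s,327.75,205.6,.055),"depth",dep(s,327,209), dep(s,324,205))
a=plane(t,449.2,238.7,.11);b=plane(t,459.2,249.5,.11);print(a,b,np.degrees(np.arctan2(*(b-a)[[1,0]])))
# front face plane from side depth
P=cloud(s);v,u=np.mgrid[188:222,312:328];q=P[v,u].reshape(-1,3)
q=q[(q[:,2]>.015)&(q[:,2]<.1)]
m=np.median(q,0);U,S,V=np.linalg.svd(q-m,full_matrices=False);print(m,V[2],S/np.sqrt(len(q)))
# side face too (right)
v,u=np.mgrid[195:222,340:360];q=P[v,u].reshape(-1,3);q=q[(q[:,2]>.015)&(q[:,2]<.1)]
m=np.median(q,0);U,S,V=np.linalg.svd(q-m,full_matrices=False);print(m,V[2],S/np.sqrt(len(q)))
E
```

```text
recess side z.055 [ 0.50616858 -0.31110387  0.055     ] depth [ 0.50988542 -0.32563576  0.03572436] [ 0.51896628 -0.32901705  0.04644221]
[ 0.50806666 -0.31661455  0.11      ] [ 0.48400299 -0.33739995  0.11      ] -139.1806244664121
[ 0.53191429 -0.34239213  0.05455049] [ 0.75788168  0.65208594 -0.01998199] [0.02547137 0.02098907 0.00235049]
[ 0.4468612  -0.3201514   0.05197115] [-0.64461804  0.7645018   0.00214083] [0.02257098 0.01911259 0.00236834]
```

```bash
python3 -m jog '[[0.02,-0.03,0,-8,1],[0.04,-0.06,0,-16,1],[0.06,-0.09,-0.02,-24,1],[0.08,-0.12,-0.04,-32,1],[0.1,-0.15,-0.06,-40,1],[0.122,-0.175,-0.09,-48,1],[0.122,-0.175,-0.097,-52,1],[0.122,-0.175,-0.097,-52,1],[0.122,-0.175,-0.097,-52,1]]'; python3 w.py pics/w18.png; python3 -c "
from cell import *;print(get_state()['q'].round(2))"
```

```text
time: 38.9
position: [0.608, -0.2301, 0.1697]
ee_rot: [0.643, 0.295, 0.643, -0.295]
force: [-0.5, 0.0, 0.3]
gripper_width: 0.0857
[ 0.6082 -0.2301  0.1705] [0.45 1.   0.03] 0.0852 38.95
[-0.42  0.58  1.28  0.    1.28  0.44]
```

View pics/w18.png

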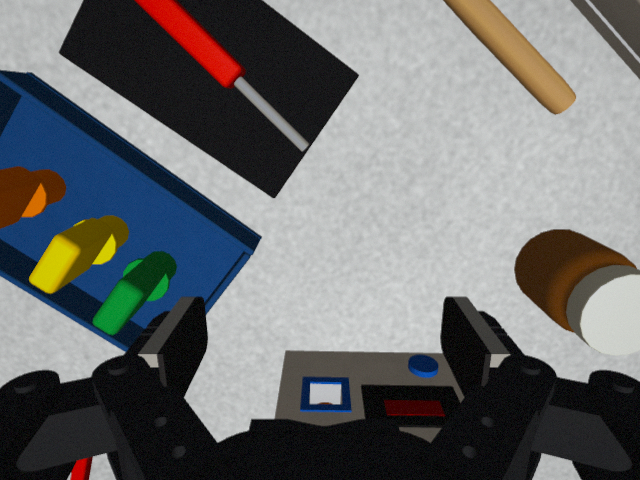

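```bash
python3 - <<'E'
from h import *
c=camera("wrist");f=c["frame"];hsv=cv2.cvtColor(f,cv2.COLOR_BGR2HSV)
m=cv2.inRange(hsv,(105,120,60),(125,255,255));m[:370]=0;m[:,:290]=0;m[:,360:]=0;m[416:]=0
ys,xs=np.nonzero(m);r=cv2.minAreaRect(np.stack([xs,ys],1).astype(np.float32));print(r)
for b in cv2.boxPoints(r): print(b)
p=plane(c,*r[0],.055);print("recess",p)
A=[plane(c,u,352,0)for u in(295,435)];d=(A[1]-A[0])[:2];print(A,np.degrees(np.arctan2(d[1],d[0])))
L=plane(c,r[0][0]-22,r[0][1],.055);R_=plane(c,r[0][0]+22,r[0][1],.055);d=R_-L;print("row dir",np.degrees(np.arctan2(d[1],d[0])))
print(dep(c,303,394),dep(c,349,394))
P=cloud(c);q=P[355:375,290:400].reshape(-1,3);mm=q.mean(0);V=np.linalg.svd(q-mm,full_matrices=False)[2];print(mm,V[2],V[2]@mm, V[2]@p)
s=get_state();print(s["position"],rot(s["ee_rot"])[:,2].round(4))
E
```

```text
((325.0, 394.0), (34.0, 50.0), 90.0)
[300. 377.]
[350. 377.]
[350. 411.]
[300. 411.]
recess [ 0.50935361 -0.3165077   0.055     ]
[array([ 0.49168654, -0.2973708 ,  0.        ]), array([ 0.57153243, -0.3906298 ,  0.        ])] -49.43073386202224
row dir -49.4442558673727
[ 0.50038536 -0.30282661  0.05755211] [ 0.52236387 -0.3286401   0.05744799]
[ 0.52072898 -0.32826489  0.02044041] [-0.64531769 -0.55029821  0.52984616] -0.14456177164825207 -0.12537974054058756
[ 0.60828166 -0.23005072  0.17088064] [ 0.6518 -0.7584  0.0015]
```

```bash
python3 -m jog '[[0.005,0.03,0,8,1],[0.01,0.06,0,16,1],[0.015,0.09,0,24,1],[0.02,0.12,0,32,1],[0.0305,0.1526,0,40,1],[0.0305,0.1526,-0.03,45.5,1],[0.0305,0.1526,-0.05,45.5,1],[0.0305,0.1526,-0.05,45.5,1]]'; python3 - <<'E'
from h import *
w=camera("wrist");f=w["frame"];cv2.imwrite("pics/w19.png",f);hsv=cv2.cvtColor(f,cv2.COLOR_BGR2HSV)
m=cv2.inRange(hsv,(0,150,60),(6,255,255))|cv2.inRange(hsv,(174,150,60),(180,255,255))
P=cloud(w);m=((m>0)&(P[...,2]>.018)&(P[...,2]<.03)).astype(np.uint8);m[:,:200]=0;m[:,440:]=0
ys,xs=np.nonzero(m)
q2=np.array([plane(w,u,v,.023)[:2] for u,v in zip(xs,ys)])
r=cv2.minAreaRect(q2.astype(np.float32));print(r,cv2.boxPoints(r).round(4).tolist())
s=get_state();print(s["position"],rot(s["ee_rot"])[:,2].round(4))
E
```

```text
time: 39.8
position: [0.6375, -0.077, 0.1179]
ee_rot: [0.706, 0.024, 0.708, -0.024]
force: [-0.1, -0.2, 0.1]
gripper_width: 0.0857
((0.6413753628730774, -0.07763509452342987), (0.09379696846008301, 0.01774553582072258), 86.1378402709961) [[0.6294000148773193, -0.12380000203847885], [0.6470999717712402, -0.125], [0.6534000039100647, -0.03139999881386757], [0.635699987411499, -0.03020000085234642]]
[ 0.63833631 -0.07741438  0.11990141] [ 9.977e-01 -6.800e-02 -6.000e-04]
```

View pics/w19.png

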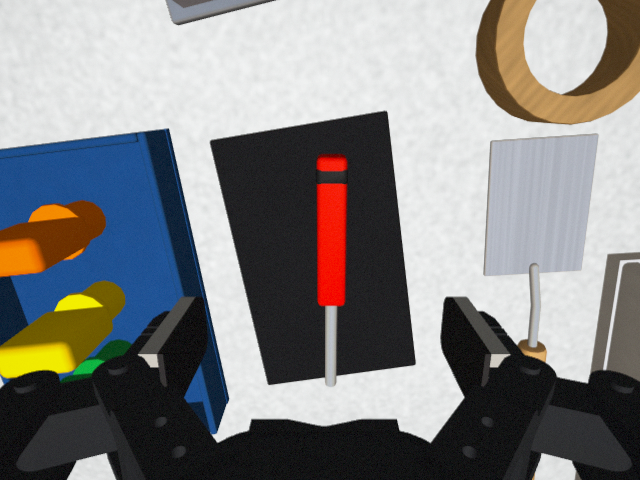

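```bash
python3 -m jog '[[0.003,0,-0.04,0,1],[0.003,0,-0.07,0,1],[0.003,0,-0.09,0,1],[0.003,0,-0.1,0,1],[0.003,0,-0.101,0,1],[0.003,0,-0.101,0,0],[0.003,0,-0.101,0,0],[0.003,0,-0.101,0,0],[0.003,0,-0.101,0,0],[0.003,0,-0.101,0,0],[0.003,0,-0.101,0,0],[0.003,0,-0.101,0,0]]'; python3 w.py pics/w20.png
```

```text
time: 41.05
position: [0.6419, -0.0779, 0.0193]
ee_rot: [0.707, 0.024, 0.706, -0.024]
force: [-0.8, 0.7, 6.2]
gripper_width: 0.0159
[ 0.642  -0.0779  0.0193] [-0.38  0.7   5.53] 0.0165 41.1
```

View pics/w20.png

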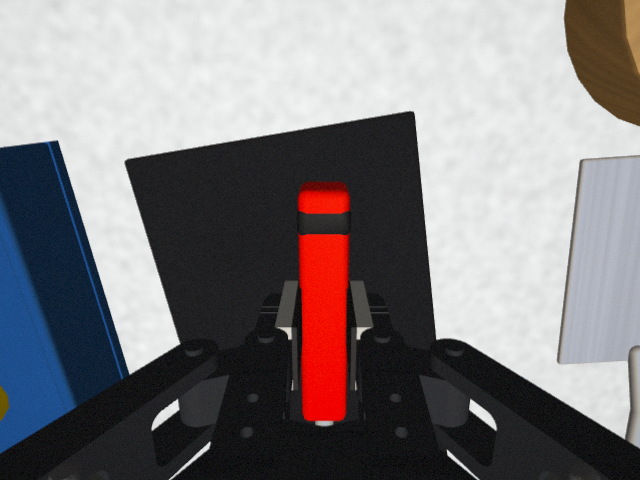

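```bash
python3 -m jog '[[0,0,0.03,0,0],[0,0,0.06,0,0],[0,0,0.1,0,0],[0,-0.02,0.1,-8,0],[-0.005,-0.04,0.1,-16,0],[-0.01,-0.07,0.1,-24,0],[-0.0167,-0.1,0.1,-32,0],[-0.0167,-0.12,0.1,-40,0],[-0.0167,-0.1395,0.1,-45.6,0],[-0.0167,-0.1395,0.1,-45.6,0],[-0.0167,-0.1395,0.1,-45.6,0]]'; python3 w.py pics/w21.png
```

```text
time: 42.2
position: [0.6247, -0.2172, 0.1183]
ee_rot: [0.642, 0.296, 0.642, -0.296]
force: [0.2, 0.2, 0.1]
gripper_width: 0.0163
[ 0.6249 -0.2167  0.1184] [ 0.34 -0.14 -1.37] 0.0165 42.25
```

View pics/w21.png

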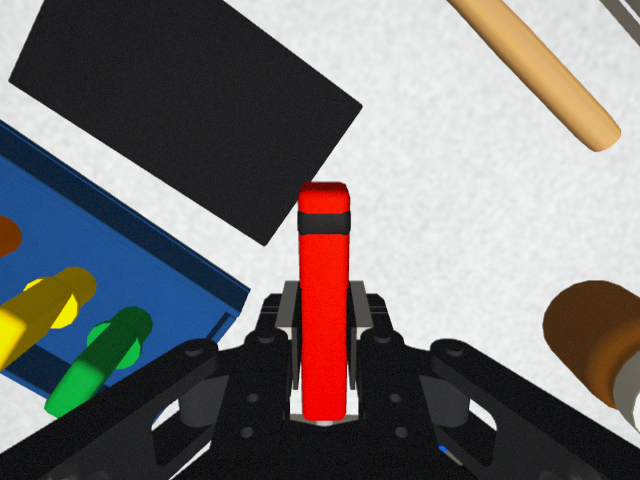

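```bash
python3 -m jog '[[0.0004,-0.0007,-0.03,0,0],[0.0004,-0.0007,-0.05,0,0],[0.0004,-0.0007,-0.0575,0,0],[0.0004,-0.0007,-0.0575,0,0],[0.0004,-0.0007,-0.0575,0,0]]'; python3 - <<'E'
from h import *
s=get_state();print(s["position"],rot(s["ee_rot"])[:,2].round(4))
for n,box,k in [("side",(270,150,390,240),6.5),("top",(400,170,520,260),6.5)]:
    c=camera(n);f=c["frame"].copy();
    print(n,"mouth proj",proj(c,[.5094,-.3165,.055]), "tip exp", proj(c,[s["position"][0]-.76*.1125,s["position"][1]-.65*.1125,.055]))
    crop(f,*box,k,f"pics/pp_{n}.png")
E
```

```text
time: 42.75
position: [0.6259, -0.2178, 0.0622]
ee_rot: [0.643, 0.296, 0.642, -0.296]
force: [0.1, -0.1, -0.7]
gripper_width: 0.0163
[ 0.62585158 -0.21775565  0.0622252 ] [ 0.6494 -0.7604  0.0012]
side mouth proj (np.float64(326.82867040741456), np.float64(204.63304484730085)) tip exp (np.float64(314.9088784521755), np.float64(208.39961955590007))
top mouth proj (np.float64(442.0147713684648), np.float64(241.4944683540872)) tip exp (np.float64(430.3917375617152), np.float64(228.38587919187682))
```

View pics/pp_side.png

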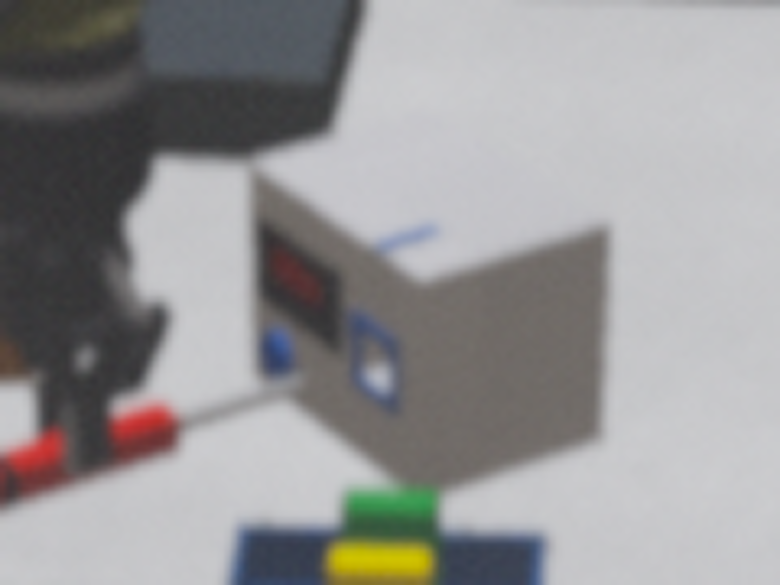

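View pics/pp_top.png

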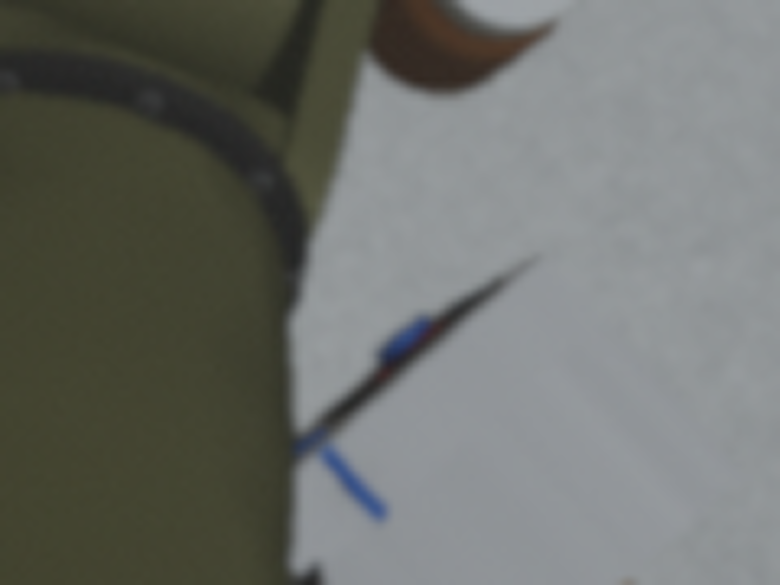

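```bash
python3 -m jog '[[-0.0076,-0.0065,-0.001,0,0],[-0.0152,-0.013,-0.001,0,0],[-0.0228,-0.0195,-0.001,0,0],[-0.0304,-0.026,-0.001,0,0],[-0.0342,-0.0293,-0.001,0,0],[-0.038,-0.0325,-0.001,0,0],[-0.038,-0.0325,-0.001,0,0]]'; python3 - <<'E'
from h import *
for n,box,k in [("side",(270,150,390,240),6.5)]:
    c=camera(n);crop(c["frame"],*box,k,f"pics/pq_{n}.png")
E
```

```text
time: 43.55
position: [0.5869, -0.2509, 0.0601]
ee_rot: [0.642, 0.297, 0.642, -0.297]
force: [0.8, 0.4, -0.6]
gripper_width: 0.0165
```

View pics/pq_side.png

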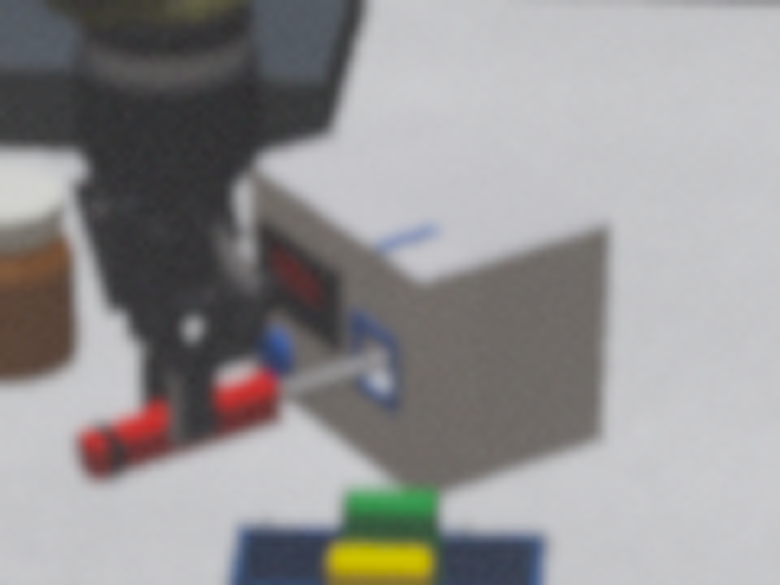

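```bash
python3 -m jog '[[-0.0023,-0.002,0,0,0],[-0.0046,-0.0039,0,0,0],[-0.0046,-0.0039,0,0,0]]'; python3 -m jog '[[-0.0023,-0.002,0,0,0],[-0.0038,-0.0033,0,0,0],[-0.0038,-0.0033,0,0,0]]'
```

```text
time: 43.9
position: [0.5827, -0.2544, 0.0601]
ee_rot: [0.642, 0.296, 0.642, -0.296]
force: [1.6, 1.4, -0.9]
gripper_width: 0.0163
time: 44.2
position: [0.5789, -0.2577, 0.0601]
ee_rot: [0.642, 0.297, 0.642, -0.296]
force: [3.0, 3.2, -1.6]
gripper_width: 0.0165
```

```bash
python3 -m jog '[[-0.0015,-0.0013,0,0,0],[-0.0023,-0.002,0,0,0],[-0.0023,-0.002,0,0,0]]'; python3 -m jog '[[-0.0008,-0.0007,0,0,0],[-0.0015,-0.0013,0,0,0],[-0.0015,-0.0013,0,0,0]]'
```

```text
time: 44.5
position: [0.5781, -0.2584, 0.0606]
ee_rot: [0.643, 0.297, 0.641, -0.295]
force: [13.4, 11.9, -0.1]
gripper_width: 0.0169
time: 44.8
position: [0.5778, -0.2587, 0.0611]
ee_rot: [0.644, 0.298, 0.64, -0.295]
force: [20.3, 19.1, 0.7]
gripper_width: 0.0163
```

Hard stop reached (18 N, then 28 N). Ease back slightly while staying on the stop, hold 2 s.

```bash
python3 -m jog '[[0.001,0.0009,0,0,0],[0.001,0.0009,0,0,0],[0.001,0.0009,0,0,0],[0.001,0.0009,0,0,0],[0.001,0.0009,0,0,0],[0.001,0.0009,0,0,0],[0.001,0.0009,0,0,0],[0.001,0.0009,0,0,0],[0.001,0.0009,0,0,0],[0.001,0.0009,0,0,0],[0.001,0.0009,0,0,0],[0.001,0.0009,0,0,0]]';  python3 -m jog '[[0,0,0,0,0],[0,0,0,0,0],[0,0,0,0,0],[0,0,0,0,0],[0,0,0,0,0],[0,0,0,0,0],[0,0,0,0,0],[0,0,0,0,0],[0,0,0,0,0],[0,0,0,0,0]]'; python3 w.py pics/w22.png
```

```text
time: 46.0
position: [0.578, -0.2584, 0.0607]
ee_rot: [0.643, 0.297, 0.641, -0.295]
force: [14.9, 13.5, 0.2]
gripper_width: 0.0162
time: 47.0
position: [0.578, -0.2584, 0.0608]
ee_rot: [0.643, 0.297, 0.641, -0.295]
force: [14.7, 12.6, -0.5]
gripper_width: 0.0164
[ 0.578  -0.2585  0.0608] [15.93 13.74  0.21] 0.0164 47.05
```

View pics/w22.png

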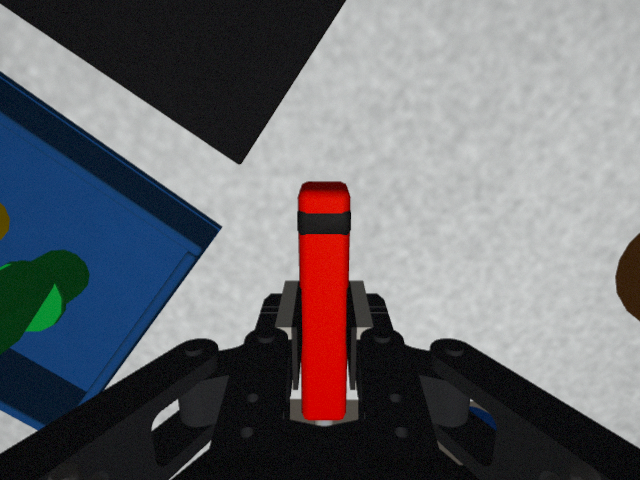

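```bash
python3 -m jog '[[0.0076,0.0065,0,0,0],[0.0152,0.013,0,0,0],[0.0228,0.0195,0,0,0],[0.0342,0.0293,0,0,0],[0.0456,0.039,0,0,0],[0.0456,0.039,0.03,0,0],[0.0456,0.039,0.06,0,0],[0.0456,0.039,0.06,0,0]]'; python3 - <<'E'
from h import *
f=cv2.imread("pics/top0.png");c=camera("top")
hsv=cv2.cvtColor(f,cv2.COLOR_BGR2HSV)
g=cv2.cvtColor(f,cv2.COLOR_BGR2GRAY)[170:222,305:390]
m=cv2.morphologyEx((g<60).astype(np.uint8),cv2.MORPH_CLOSE,np.ones((9,9)))
ys,xs=np.nonzero(m);r=cv2.minAreaRect(np.stack([xs+305,ys+170],1).astype(np.float32));print(r)
print(plane(c,*r[0],.003),[plane(c,*b,.003)[:2].round(4).tolist() for b in cv2.boxPoints(r)])
E
```

```text
time: 47.85
position: [0.624, -0.221, 0.1246]
ee_rot: [0.644, 0.296, 0.64, -0.296]
force: [-0.2, -0.8, 0.4]
gripper_width: 0.0166
((346.99774169921875, 195.98828125), (49.098472595214844, 76.31687927246094), 78.95905303955078)
[ 0.63099464 -0.10287163  0.003     ] [[0.6739, -0.0], [0.7103, -0.1859], [0.5884, -0.2052], [0.5537, -0.0219]]
```

```bash
python3 -m jog '[[0,0.02,0,8,0],[0,0.05,0,16,0],[0,0.08,0,24,0],[0.002,0.11,0,32,0],[0.004,0.13,0,40,0],[0.005,0.149,0,48,0],[0.005,0.149,0,54,0],[0.005,0.149,-0.03,54,0],[0.005,0.149,-0.06,54,0],[0.005,0.149,-0.06,54,0],[0.005,0.149,-0.06,54,0]]'; python3 w.py pics/w23.png
```

```text
time: 49.0
position: [0.6267, -0.0719, 0.0599]
ee_rot: [0.706, -0.027, 0.707, 0.028]
force: [0.7, -0.2, 1.5]
gripper_width: 0.0162
[ 0.6272 -0.072   0.061 ] [-0.45  0.11  0.05] 0.016 49.05
```

View pics/w23.png

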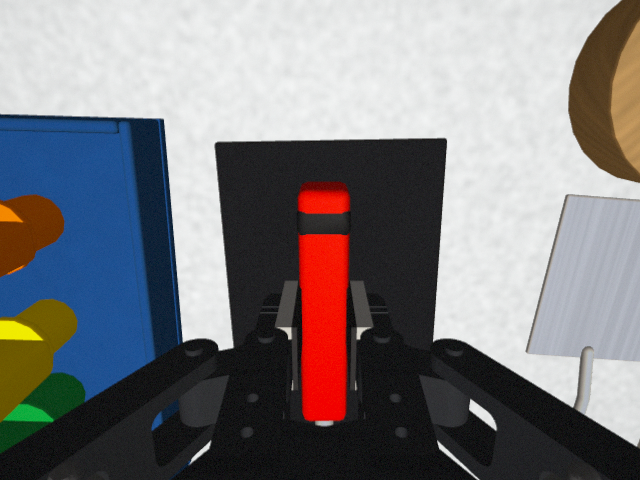

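```bash
python3 -m jog '[[0.002,0,-0.02,0,0],[0.002,0,-0.033,0,0],[0.002,0,-0.038,0,0],[0.002,0,-0.04,0,0],[0.002,0,-0.04,0,0],[0.002,0,-0.04,0,0]]'
```

```text
time: 49.65
position: [0.629, -0.0722, 0.0209]
ee_rot: [0.707, -0.027, 0.706, 0.027]
force: [0.4, 0.4, -0.7]
gripper_width: 0.0163
```

```bash
python3 -m jog '[[0,0,-0.001,0,0],[0,0,-0.0015,0,0],[0,0,-0.0015,0,0]]'; python3 -m jog '[[0,0,0,0,0.3],[0,0,0,0,0.45],[0,0,0,0,0.55],[0,0,0,0,0.55],[0,0,0.02,0,0.55],[0,0,0.05,0,0.6],[0,0,0.1,0,0.8],[0,0,0.14,0,1],[0,0,0.18,0,1],[0,0,0.2,0,1],[0,0,0.2,0,1],[0,0,0.2,0,1]]'; python3 w.py pics/w24.png
```

```text
time: 49.95
position: [0.6289, -0.0721, 0.0193]
ee_rot: [0.707, -0.027, 0.706, 0.027]
force: [-1.9, -0.2, 5.8]
gripper_width: 0.0162
time: 51.15
position: [0.6285, -0.0721, 0.2181]
ee_rot: [0.706, -0.027, 0.707, 0.027]
force: [-0.0, 0.4, -0.8]
gripper_width: 0.0855
[ 0.6283 -0.072   0.2173] [ 0.08 -0.56 -0.17] 0.0852 51.2
```

View pics/w24.png

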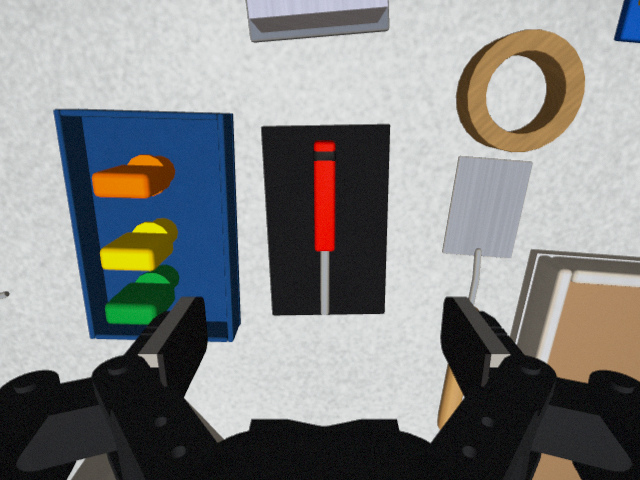

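```bash
python3 -m jog '[[-0.03,0.03,0.03,0,1],[-0.07,0.06,0.05,0,1],[-0.11,0.1,0.06,0,1],[-0.15,0.14,0.06,0,1],[-0.19,0.18,0.06,0,1],[-0.22,0.22,0.06,0,1],[-0.24,0.26,0.06,0,1],[-0.26,0.3,0.06,0,1],[-0.28,0.34,0.06,0,1],[-0.3,0.38,0.06,0,1],[-0.3,0.4,0.06,0,1],[-0.3,0.4,0.06,0,1]]'; python3 - <<'E'
from h import *
for n in("top","side"): cv2.imwrite(f"pics/f_{n}.png",camera(n)["frame"])
E
```

```text
time: 52.4
position: [0.3275, 0.3299, 0.277]
ee_rot: [0.706, -0.029, 0.707, 0.028]
force: [-0.3, -1.0, 0.3]
gripper_width: 0.0858
```

View pics/f_top.png

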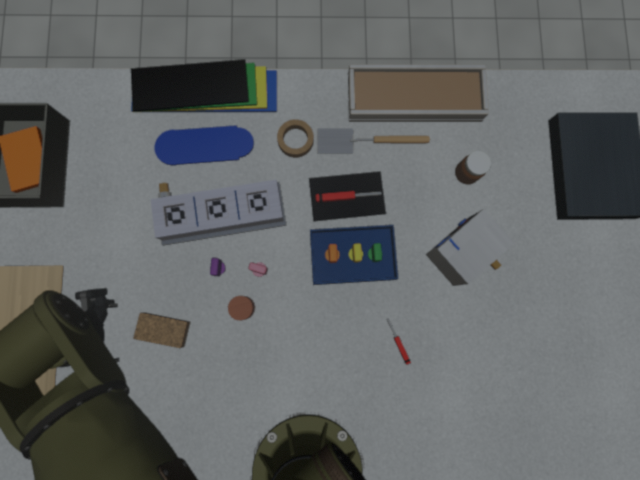

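View pics/f_side.png

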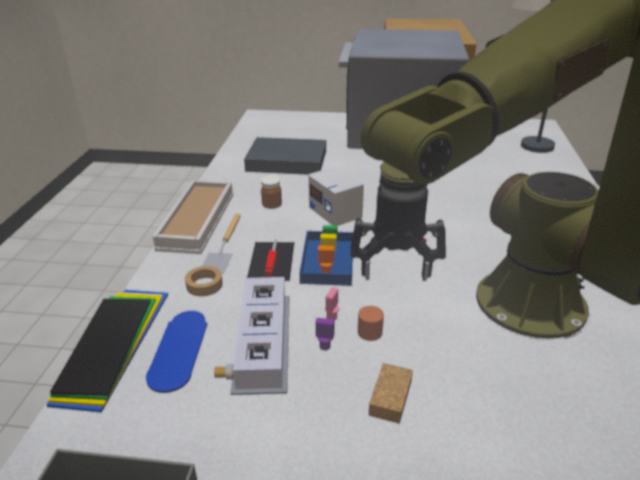

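```bash
python3 -c "
from cell import *
print(hand_in())"
```

```text
the job is handed in; nothing more can be done
None
```

The job is done and handed in at about 52 s of the 210 s allowed; the hand-in itself reports no verdict.

- **Bungs:** I rocked the green, yellow and orange bungs out one after another and stood them in the blue tray. At the stroke ends where I read the force, the pull peaked at 8.4 N once, on green, and stayed under 5 N otherwise. That puts the manifold lift well under 6 mm, but this comes from the force; I did not measure the lift itself.
- **Zero button:** With the larger red stylus I pressed the button along the gauge's axis onto its hard stop. The force jumped from about 4 N to over 18 N, and the computed tip depth was about 22.6 mm inside the recess, against 23 mm for fully in. I held it there for about 2.2 s at roughly 20 N. The button's own reading was not available to me, so "fully in" rests on that force and depth.
- **Stylus:** It is lying on the black mat, parallel to its edges and nearly centred.

In the last top and side pictures the three ports are empty, the three bungs are in the tray and the stylus is on its mat. The bystanders and look-alikes appear where they were at the start, and the gripper is open and clear of everything. No check failed. Two bungs touched the tray floor with about 24 to 27 N for a moment before release, and I backed off before opening the fingers.

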